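# Load a friction-disc pack in the dead-weight lever press

### The job

Put the brake pack under test load in the green lever press. Pile every loose friction disc that lies about into one flat stack on the press's round steel anvil, between its guide pins, lay the aluminium pressure plate on top with its cup upward, then swing the lever down until its nose sits in the cup, and last hang both brass saddle weights over the lever bar, one in each seat, and leave them hanging still. Do not disturb the bronze bush, the hexagon nut or the pump gear.

Things in the scene. Friction and masses are not known exactly. Their poses are not given: they have to be found in the camera images.
- press: green lever press fixed on the table. Origin: on the table under the anvil's centre; z up; the lever runs along its +y. Foot plate 88 x 180 x 12 mm, y -128 to +52 mm; fork cheeks at y = -80 mm, 34 mm wide, 103 mm high. Towards the robot stands a black toolbox, 170 mm high, far face at world x = 0.462, left end at world y = 0.138; behind the press a black case, 224 mm high, begins at world x = 0.758
- press_anvil (a point): centre of the round steel anvil's flat top, 35 mm above the table, 60 mm across. Four upright guide pins, 8 mm thick with pointed tops 79 mm above the table, stand round it with axes 34.5 mm from its centre, at 50, 130, 230 and 310 degrees from the press's x axis: a 56 mm disc drops between them with 2.5 mm play, and fingers closing along the press's x axis pass beside them
- lever (a joint): lever angle in rad: 0 with the bar level, grows as its free end rises; range -0.22 to 1.72. At the start it stands upright (1.50 to 1.68), its tip 315 mm above the table. The hinge is slightly stiff: within about 0.1 rad of upright it stays where it is left, lower down it falls. With the nose in the cup on n discs it reads about 0.1 x (n - 3). It weighs 0.34 kg
- lever_hinge (a point): centre of the lever's pivot pin, 80 mm from the anvil axis, 87 mm above the table; the bar turns about the press's x axis through it
- lever_grip (a point): middle of the black rubber sleeve on the bar's free end, 213 mm from the pivot; sleeve 20 mm across, 34 mm long; axes of the lever: y along the bar away from the pivot, z to the bar's upper side
- lever_nose (a point): lowest point of the round dark nose under the bar (14 mm across, 20 mm below the bar's centre line, 80 mm from the pivot); with the lever down it is over the anvil's centre
- lever_seat1 (a point): inner weight seat: middle of the bar's upper face, 130 mm from the pivot. The bar is 12 mm wide and 16 mm high; the seat is 28 mm long between two stops that rise 6 mm above the bar. Axes of the lever: y along the bar, x across it
- lever_seat2 (a point): outer weight seat, the same, 170 mm from the pivot
- disc_1: loose brown friction disc with steel centre, 56 mm across, 8 mm thick, solid, 0.13 kg; origin at the centre of its underside, z up. May be absent (None): two to four of the four discs are there. Discs, plate and weights stand about on the bare table at world x 0.42 to 0.66, y -0.08 to 0.27
- disc_2: loose brown friction disc with steel centre, 56 mm across, 8 mm thick, solid, 0.13 kg; origin at the centre of its underside, z up. May be absent (None): two to four of the four discs are there. Discs, plate and weights stand about on the bare table at world x 0.42 to 0.66, y -0.08 to 0.27
- disc_3: loose brown friction disc with steel centre, 56 mm across, 8 mm thick, solid, 0.13 kg; origin at the centre of its underside, z up. May be absent (None): two to four of the four discs are there. Discs, plate and weights stand about on the bare table at world x 0.42 to 0.66, y -0.08 to 0.27
- disc_4: loose brown friction disc with steel centre, 56 mm across, 8 mm thick, solid, 0.13 kg; origin at the centre of its underside, z up. May be absent (None): two to four of the four discs are there. Discs, plate and weights stand about on the bare table at world x 0.42 to 0.66, y -0.08 to 0.27
- plate: loose aluminium pressure plate: a disc 56 mm across and 8 mm thick with a round collar on top (35 mm outside, 25 mm inside, 6 mm high) that forms the cup; 0.10 kg; origin at the centre of its underside, z up on the collar's side
- plate_cup (a point): centre of the cup's floor, 8 mm above the plate's underside
- weight_1: loose saddle weight, 0.32 to 0.48 kg, standing: an upside-down U of steel strap, 16 mm wide along y, with a brass slug (28 mm across, 30 mm high) outside each leg. Origin at the centre of its underside, z up; 86 mm wide along x, 28 mm along y; 26 mm between the legs along x; crown 48 to 54 mm up, round black knob on it 20 mm across, 54 to 78 mm up. Hangs with x across the bar, either way round
- saddle_1 (a point): centre of the underside of the crown of weight_1, 48 mm above its origin: the point that rests on the bar
- weight_2: loose saddle weight, 0.32 to 0.48 kg, standing: an upside-down U of steel strap, 16 mm wide along y, with a brass slug (28 mm across, 30 mm high) outside each leg. Origin at the centre of its underside, z up; 86 mm wide along x, 28 mm along y; 26 mm between the legs along x; crown 48 to 54 mm up, round black knob on it 20 mm across, 54 to 78 mm up. Hangs with x across the bar, either way round
- saddle_2 (a point): centre of the underside of the crown of weight_2, 48 mm above its origin: the point that rests on the bar
- bush: bronze bush, 32 mm across, 34 mm high, standing on the table; leave it alone
- nut: plain hexagon nut, 28 mm across, 16 mm high, lying on the table; leave it alone
- gear: dark pump gear, 52 mm across, 29 mm high, standing on the table; leave it alone

How it is judged (in metres and radians):
On the way, in this order (a step that is already met when the one before it is completed fails the run):
1. all friction discs that are present lie flat in one stack on the anvil, between its pins (horizontal distance between each of disc_1, disc_2, disc_3, disc_4 and press_anvil below 0.006 m and (angle between disc_1's own z axis and vertical below 0.08 rad or angle between disc_1's own z axis and vertical above 3.06 rad) and z of disc_1 in the frame of press_anvil between -0.003 and 0.027 m and (angle between disc_2's own z axis and vertical below 0.08 rad or angle between disc_2's own z axis and vertical above 3.06 rad) and z of disc_2 in the frame of press_anvil between -0.003 and 0.027 m and (angle between disc_3's own z axis and vertical below 0.08 rad or angle between disc_3's own z axis and vertical above 3.06 rad) and z of disc_3 in the frame of press_anvil between -0.003 and 0.027 m and (angle between disc_4's own z axis and vertical below 0.08 rad or angle between disc_4's own z axis and vertical above 3.06 rad) and z of disc_4 in the frame of press_anvil between -0.003 and 0.027 m), for 0.2 s.
2. the pressure plate lies on top of the stack, cup up (horizontal distance between plate and press_anvil below 0.006 m and angle between plate's own z axis and vertical below 0.08 rad and z of plate in the frame of press_anvil between -0.003 and 0.035 m and z of each of disc_1, disc_2, disc_3, disc_4 in the frame of plate below -0.005 m), for 0.2 s.
3. the lever is down with its nose in the plate's cup (distance between lever_nose and plate_cup below 0.009 m and contact force between lever and plate above 0.5 N), for 0.2 s.
At the end, for the whole second after the job is handed in: discs and plate flat, within 6 mm of the anvil axis, plate on top, cup up; lever nose in the cup, within 9 mm of its centre, pressing; each weight hangs on the bar with its saddle within 13 mm of a seat, tilted under 0.3 rad, at rest (all of step 1 and all of step 2 and all of step 3 and (distance between saddle_1 and lever_seat1 below 0.013 m or distance between saddle_1 and lever_seat2 below 0.013 m) and contact force between each of weight_1, weight_2 and lever above 0.5 N and angle between each of weight_1, weight_2's own z axis and vertical below 0.3 rad and linear speed of each of weight_1, weight_2 below 0.05 m/s and (distance between saddle_2 and lever_seat1 below 0.013 m or distance between saddle_2 and lever_seat2 below 0.013 m)); the robot touches nothing.
It fails at once if the bronze bush is pushed more than 30 mm from its place (distance of bush from where it was at the start of the episode above 0.03 m).
It fails at once if the hexagon nut is pushed more than 30 mm from its place (distance of nut from where it was at the start of the episode above 0.03 m).
It fails at once if the pump gear is pushed more than 30 mm from its place (distance of gear from where it was at the start of the episode above 0.03 m).
Of disc_1, disc_2, disc_3, disc_4 only 2 to 4 are there at a start; the rules pass over those that are not, and their reading is None.
At some moment in a run one of disc_1, disc_2, disc_3, disc_4, plate may be knocked a few centimetres aside while the robot is not near it.
Once in a run the grip may slacken for a moment while it holds something.
It also fails if it takes over 210 s, if anything falls off the work surface, if the arm or the gripper's body presses on something with over 40 N, if the wrist force passes 120 N, or if a joint passes its speed limit or range.

### The arm

A 6-joint arm with a two-finger parallel gripper is mounted at the origin on a cart in front of the work surface, level with it; the furniture and walls round the work are solid. World frame = base frame: x ahead of the robot, y to its left, z up, the work surface at z = 0. Lengths are in mm, angles in rad, forces in N, time in s.
With the tool pointing down it reaches from about 300 to 825 mm from the base axis. Payload 5.4 kg.
Tool frame: the origin (TCP) lies at the very end of the fingers, on their centre line; the grasp point (between the pads) lies 19 mm behind it (robot.grip_point_offset is the distance from the TCP to the grasp point, in mm); z points along the fingers, y is the line along which they close (so a half turn about z gives the same grasp; the last joint's range is limited). The gripper opens to 92 mm and grips with 3 to 60 N. Pads are 20 mm wide; open, the fingers measure 128 mm over their backs; the gripper's body (75 mm by 189 mm) begins 69 mm behind the grasp point.
Start: joints at [1.087, 0.158, 1.597, -0, 1.386, -0.21], TCP at [155.486, 553.561, 214.601] pointing down, gripper open.
Joint ranges: [-2.91, 2.91], [-0.94, 2.29], [0.18, 2.7], [-1.29, 4.43], [0.17, 2.64], [-3, 3]. Speed limits (rad/s): [2.57, 2.57, 3.14, 3.14, 3.14, 3.14].

### API

Orientations are given as a unit quaternion [w, x, y, z].
In Python, from workcell import robot gives the robot as it stands.
- The arm moves only by the tool send_rows, never from a script. Its argument "targets" is a list of rows, each a list of 3 entries, a list of its own where there are three numbers: the opening, from -1 (shut) to 1 (fully open), then the shift along the tool's x, y, z in m, then the turn, a rotation vector about the tool's x, y, z in rad. In form: [[fingers, [x, y, z], [wx, wy, wz]], ...]. A call has 1 to 8 rows; each row shifts and turns the commanded pose from where the row before left it, along the tool's axes as they then stand; what a row does not reach is not made up. A row lasts 1/10 s, in which the tool goes at most 50 mm and 8.59 degrees, less where a joint would pass 70% of its speed; a pose out of reach is approached as far as the arm can. A call with a gripper value outside its range is refused whole. The fingers move at their own pace and stop on an object; the grip force is fixed at half the most. Time passes only in rows, so rows that do not move let the fingers close. It gives the time, the measured TCP pose, the force, the opening and the grip force at its end, in the units of the state.
- robot.get_state(): the state, without advancing time (a new reading comes with each control period).
- robot.snapshot(name): name is "side" or "top"; returns a dict with "frame" (480x640x3 uint8, blue, green, red), "range_z" (480x640 float32, mm along the optical axis (not along the pixel's ray), 0 where there is no reading), "fovy" (degrees; the focal length in pixels is half the picture's height over the tangent of half this angle, whatever the lens; pixels are square), "cx", "cy" (the principal point, pixels), "distortion" ([k1, k2, p1, p2, k3] as OpenCV has them; the pictures are not rectified), "R" (3x3) and "t" (3): a world point X has camera coordinates R X + t. Camera axes: x right, y down, z forward; pixel columns grow to the right and rows downward; lengths in mm; the calibration is good to about 2 mm. A picture is of the moment at which its call begins.
- robot.close_job(): hands the job in; it is judged then, once.
The state is a dict: "time_s": time; "joint_pos": joint angles; "qd": joint speeds; "joint_efforts": joint torques, N m; "tcp_pos": TCP position; "tcp_rot": TCP orientation; "contact_force": force on the tool from outside, world axes, zero at the start; "wrist_torque": the same for the moment, N m; "finger_gap": opening from 0.0 (shut) to 1.0 (fully open); "grip_force": force on a finger pad.
Only numpy, scipy, OpenCV 4.12 (cv2) and the standard library are available. Lean on these libraries where they do the work, as an engineer would, in place of code of your own. Each camera call takes 0.05 s, during which the arm holds its last target. There are 200 camera calls.

## Working session

There is one attempt and no reset: what is moved stays moved. The work goes in short steps, Python scripts to look and compute and a tool call to move; the robot and the scene stay as the last step left them, time stands still between calls to the robot, and variables do not carry over. Pictures are saved under pics/ and viewed, at most 14 in all, crops included, and the job is handed in when it is done.

Besides the shell and the picture viewer there is one more tool, called after ">>>" in YAML: its name, and indented under it one key for each argument. send_rows: Moves the arm, as the interface text tells. Its arguments: {"type":"object","properties":{"targets":{"type":"array"}},"required":["targets"]}

```bash
mkdir -p pics; ls; python3 - <<'E'
from workcell import robot
import cv2,numpy as np
s=robot.get_state();print(s)
for n in("side","top"):
    d=robot.snapshot(n);cv2.imwrite(f"pics/{n}0.png",d["frame"]);np.savez(f"{n}0.npz",**d)
    print(n,d["fovy"],d["cx"],d["cy"],d["distortion"],d["R"],d["t"])
E
```

```text
pics
{'time_s': 0.0, 'joint_pos': array([ 1.08693506e+00,  1.59058924e-01,  1.59823716e+00, -1.81857506e-05,
        1.38620444e+00, -2.10101507e-01]), 'qd': array([ 1.65924927e-04,  1.06172374e-03, -1.36788433e-03, -3.59074434e-04,
       -7.95371349e-04,  9.94523216e-05]), 'joint_efforts': array([ 1.19494300e-03, -3.85570049e+01, -3.22112775e+01,  7.03301118e-02,
        3.79012339e-02, -1.22776792e-04]), 'tcp_pos': array([155.17752981, 553.00483212, 213.6109179 ]), 'tcp_rot': array([-3.15991686e-04,  1.36451125e-01,  9.90646345e-01, -9.00123240e-04]), 'contact_force': array([0.77023602, 0.5401632 , 0.17960088]), 'wrist_torque': array([-0.00234417, -0.01908285,  0.01411053]), 'grip_force': 0.0, 'finger_gap': 1.0019595574932603}
side 42.19158953445868 330.5927272389239 227.13683529739723 [-0.08263049  0.          0.          0.          0.        ] [[ 0.97131169 -0.23692139  0.02053933]
 [-0.10908532 -0.52062942 -0.84678533]
 [ 0.21131494  0.82025195 -0.53153808]] [-548.11860268  127.14421068  996.66417479]
top 51.98326992242815 314.9753119062098 250.04671060700696 [-0.11285891  0.          0.          0.          0.        ] [[ 0.0150721  -0.99986541 -0.00647979]
 [-0.98516929 -0.01374216 -0.17103396]
 [ 0.1709219   0.00896153 -0.98524383]] [ -7.75231455 582.74307822 895.31847846]
```

View pics/top0.png

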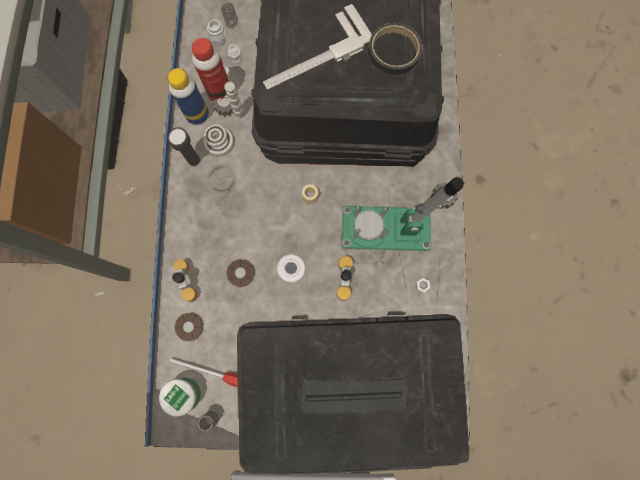

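View pics/side0.png

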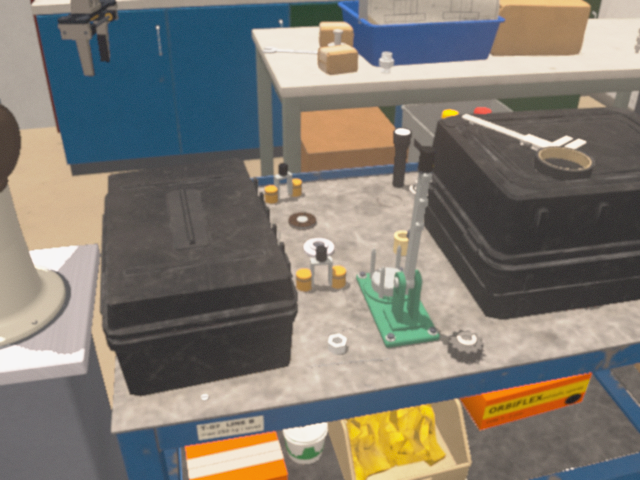

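Top view: discs at about (241,272) and (189,326), plate (291,267), weights (183,282) and (345,278), anvil (369,225), nut (423,285), bush (310,193). The gear is hidden from the top but shows at side (465,345). The ring at (221,178) needs a check.

```bash
cat >h.py <<'E'
import numpy as np,cv2
from workcell import robot
def snap(n,save=None):
    d=robot.snapshot(n)
    if save: cv2.imwrite(f"pics/{save}.png",d["frame"])
    return d
def K(d):
    f=240/np.tan(np.radians(float(d["fovy"]))/2);return np.array([[f,0,float(d["cx"])],[0,f,float(d["cy"])],[0,0,1]])
def rays(d,uv):
    p=cv2.undistortPoints(np.asarray(uv,float).reshape(-1,1,2),K(d),np.asarray(d["distortion"])).reshape(-1,2)
    return np.c_[p,np.ones(len(p))]
def onplane(d,uv,z):
    R,t=np.asarray(d["R"]),np.asarray(d["t"]);r=rays(d,uv)@R;c=-R.T@t
    return c+r*((z-c[2])/r[:,2])[:,None]
def cloud(d):
    v,u=np.mgrid[:480,:640];r=rays(d,np.c_[u.ravel(),v.ravel()])
    R,t=np.asarray(d["R"]),np.asarray(d["t"])
    return ((r*np.asarray(d["range_z"]).reshape(-1,1)-t)@R).reshape(480,640,3)
def proj(d,X):
    rv=cv2.Rodrigues(np.asarray(d["R"]))[0]
    return cv2.projectPoints(np.asarray(X,float).reshape(-1,1,3),rv,np.asarray(d["t"]),K(d),np.asarray(d["distortion"]))[0].reshape(-1,2)
def blobs(mask,amin=40):
    n,l,s,c=cv2.connectedComponentsWithStats(mask.astype(np.uint8));return [(c[i],s[i],l==i) for i in range(1,n) if s[i][4]>=amin]
E
python3 - <<'E'
from h import *
for n in("top","side"):
    d=dict(np.load(f"{n}0.npz"));P=cloud(d);f=d["frame"]
    hsv=cv2.cvtColor(f,cv2.COLOR_BGR2HSV);h,s,v=[hsv[...,i].astype(int) for i in range(3)]
    reg=(P[...,0]>380)&(P[...,0]<790)&(P[...,1]>-330)&(P[...,1]<330)
    print(n,'table z',np.median(P[reg&(abs(P[...,2])<15)][:,2]))
    low=reg&(P[...,2]>3)&(P[...,2]<120)
    for c,st,m in blobs(low,40):
        q=P[m];print('low',c.round(),st[4],q.mean(0).round(),'size',(np.percentile(q,98,0)-np.percentile(q,2,0)).round(),'zmax',q[:,2].max().round(1),'hsv',[int(np.median(a[m])) for a in(h,s,v)])
    yel=reg&(h>12)&(h<28)&(s>140)&(v>120)
    for c,st,m in blobs(yel,25): print('yel',c.round(1),st[4],P[m].mean(0).round(1))
    g=reg&(h>60)&(h<90)&(s>100)
    for c,st,m in blobs(g,100): print('green',c.round(1),st,P[m].min(0).round(1),P[m].max(0).round(1))
d=dict(np.load("top0.npz"));print('ring',cloud(d)[165:190:5,210:234:6,2].round(1))
f=d["frame"][140:320,150:480];cv2.imwrite("pics/c1.png",cv2.resize(f,None,fx=2.4,fy=2.4,interpolation=3))
E
```

```text
top table z -0.12799380454007242
low [189. 153.] 307 [771. 254.  65.] size [ 23.  27. 112.] zmax 119.8 hsv [15, 39, 54]
low [340. 157.] 2208 [765. -46.  66.] size [ 25. 306. 111.] zmax 120.0 hsv [15, 31, 45]
low [158. 255.] 1067 [577. 318.  17.] size [391.   7.  20.] zmax 26.2 hsv [106, 66, 101]
low [438. 188.] 80 [ 721. -249.   20.] size [25. 25. 22.] zmax 29.1 hsv [16, 36, 94]
low [309. 194.] 218 [702.  14.  25.] size [31. 30. 34.] zmax 39.7 hsv [20, 81, 162]
low [450. 202.] 111 [ 692. -272.   20.] size [23. 32. 24.] zmax 30.5 hsv [16, 35, 121]
low [384. 229.] 3663 [ 631. -136.   27.] size [ 84. 173.  94.] zmax 120.0 hsv [72, 94, 140]
low [291. 268.] 584 [552.  49.   9.] size [50. 48. 11.] zmax 17.6 hsv [11, 15, 214]
low [344. 278.] 487 [531. -56.  42.] size [79. 27. 71.] zmax 81.3 hsv [20, 140, 185]
low [183. 280.] 572 [523. 255.  40.] size [78. 41. 75.] zmax 81.3 hsv [19, 116, 168]
low [240. 272.] 585 [543. 150.   8.] size [47. 51.  8.] zmax 12.8 hsv [13, 83, 101]
low [422. 284.] 116 [ 523. -213.   13.] size [26. 25. 15.] zmax 18.6 hsv [18, 19, 203]
low [188. 327.] 612 [433. 250.
[... 979 characters left out ...]
 [ 521. -214.   11.] size [25. 26. 13.] zmax 19.3 hsv [16, 18, 225]
yel [296.4 182.1] 52 [554.5 268.   26.8]
yel [270.6 189. ] 74 [496.  248.3  27.1]
yel [296.4 191.5] 36 [552.  256.3  10.6]
yel [271.  198.3] 68 [494.7 238.1  10.6]
yel [338.6 271.1] 95 [562.6 -61.4  27.8]
yel [303.5 274. ] 122 [503.  -57.2  27.8]
yel [303.3 285.5] 82 [500.7 -66.3  10.7]
yel [392.9 439.7] 5043 [ 663.6 -138.5 -340.5]
yel [260.4 438.7] 262 [ 406.5 -130.5 -278.1]
yel [269.1 470.6] 586 [ 411.  -201.5 -278.6]
green [412.6 334.4] [397 329  32  11 132] [ 612.9 -230.9    8.6] [ 661.  -211.4   14.6]
ring [[-5.3  1.6 -1.7  1.9]
 [-0.8  0.6 -2.4 -1.7]
 [-0.3 -2.9  0.2 -1.3]
 [-3.8 -0.3  0.8 -0.9]
 [-2.3 -0.1 -1.   1.1]]
```

View pics/c1.png

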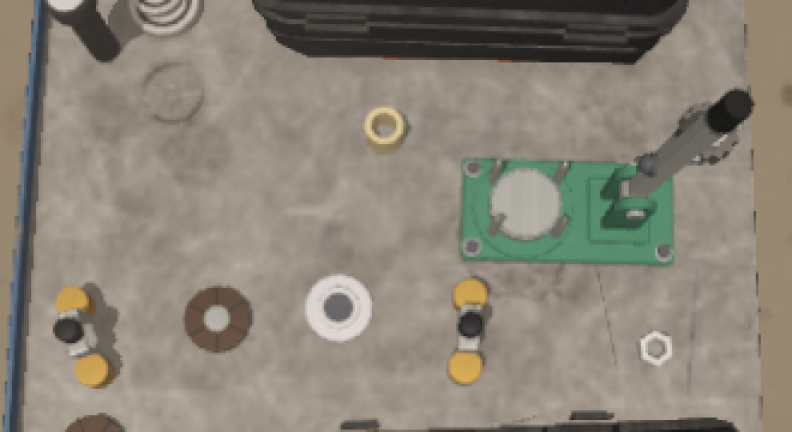

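The crop confirms two discs, the bush at crop (384,127), and the weights and plate. The faint ring at crop (172,92) is flat at z=0, so it is a stain. Next I'll fit exact centres and the press yaw.

```bash
python3 - <<'E'
from h import *
d=dict(np.load("top0.npz"));P=cloud(d);f=d["frame"]
hsv=cv2.cvtColor(f,cv2.COLOR_BGR2HSV);h,s,v=[hsv[...,i].astype(int) for i in range(3)]
Z=P[...,2]
def circ(mask,z,name):
    b=max(blobs(mask),key=lambda b:b[1][4]);m=b[2].astype(np.uint8)
    c=max(cv2.findContours(m,cv2.RETR_EXTERNAL,cv2.CHAIN_APPROX_NONE)[0],key=len)
    X=onplane(d,c.reshape(-1,2),z)[:,:2]
    A=np.c_[2*X,np.ones(len(X))];q=np.linalg.lstsq(A,(X**2).sum(1),rcond=None)[0]
    print(name,q[:2].round(1),'dia',(2*np.sqrt(q[2]+q[:2]@q[:2])).round(1))
def box(x,y,r): 
    m=np.zeros((480,640),bool);m[y-r:y+r,x-r:x+r]=1;return m
circ(box(241,272,22)&(s>60)&(v<130),8,'discA');circ(box(189,326,22)&(s>60)&(v<130),8,'discB')
circ(box(291,267,22)&(v>180)&(s<40),6,'plate')
circ(box(369,225,19)&(s<45)&(v>120),35,'anvil')
g=box(386,228,60)&(h>60)&(h<90)&(s>80)&(v>60)
b=max(blobs(g),key=lambda b:b[1][4])
c=cv2.findContours(b[2].astype(np.uint8),0,cv2.CHAIN_APPROX_NONE)[0];c=np.vstack(c).reshape(-1,2)
X=onplane(d,c,12)[:,:2].astype(np.float32);r=cv2.minAreaRect(X);print('foot',r,cv2.boxPoints(r).round(1).tolist())
for n,(x,y),slug in(('w2',(346,275),[(345.5,261.8),(343.4,292.8)]),('w1',(180,278),[(179.8,264.5),(188,293.9)])):
    k=box(x,y,12)&(v<70)&(Z>40);bb=max(blobs(k,10),key=lambda b:b[1][4]);a=onplane(d,slug,30)
    print(n,'knob',bb[0].round(1),bb[1][4],onplane(d,[bb[0]],74).round(1),'slugs',a.round(1).tolist(),a.mean(0).round(1),'yaw',np.degrees(np.arctan2(*(a[0]-a[1])[[1,0]])))
m=P[(Z>270)&(P[...,0]>560)&(P[...,0]<720)&(P[...,1]>-260)&(P[...,1]<-120)];print('lever tip',m.mean(0).round(1),np.percentile(m,[2,98],0).round())
cz=P[255:281,279:304];print('plate heights r<5',np.median(cz[10:16,9:15,2]).round(1),'ring',np.median(P[box(291,267,22)&(v>180)&(s<40)][:,2]))
r=np.hypot(P[...,0]-552,P[...,1]-49)
for a,bq in((0,9),(13,17),(21,26)): print(a,bq,np.median(Z[(r>a)&(r<bq)&(Z>-3)]))
E
```

```text
discA [542.4 150.3] dia 53.1
discB [433.  249.4] dia 53.4
plate [553.6  49.4] dia 54.0
anvil [ 638.7 -104.5] dia 57.8
foot ((636.6091918945312, -142.18746948242188), (175.29684448242188, 85.11589050292969), 89.87157440185547) [[593.9000244140625, -229.6999969482422], [679.0, -229.89999389648438], [679.4000244140625, -54.599998474121094], [594.2000122070312, -54.400001525878906]]
w2 knob [345.7 274.9] 76 [[532.7 -57.3  74. ]] slugs [[563.8, -59.1, 30.0], [503.1, -55.4, 30.0]] [533.5 -57.2  30. ] yaw -3.532415777331245
w1 knob [178.3 277.1] 77 [[523.7 255.9  74. ]] slugs [[553.6, 267.2, 30.0], [496.0, 247.4, 30.0]] [524.8 257.3  30. ] yaw 18.872402485986708
lever tip [ 635.1 -199.8  302.6] [[ 628. -212.  271.]
 [ 646. -191.  316.]]
plate heights r<5 8.0 ring 8.023304710700279
0 9 7.824480843603684
13 17 13.244752897204542
21 26 7.532784319454639
```

>>> send_rows:
  targets:
    - [0.65,[0,0,0],[0,0,-0.137]]
    - [0.65,[0,0,0],[0,0,-0.137]]
    - [0.65,[-0.032,-0.0335,0.0095],[0,0,0]]
    - [0.65,[-0.032,-0.0335,0.0095],[0,0,0]]
    - [0.65,[-0.032,-0.0335,0.0095],[0,0,0]]
    - [0.65,[-0.032,-0.0335,0.0095],[0,0,0]]
    - [0.65,[-0.032,-0.0335,0.0095],[0,0,0]]
    - [0.65,[-0.032,-0.0335,0.0095],[0,0,0]]

```text
time_s: 0.9
tcp_pos: [348.2, 351.0, 157.0]
tcp_rot: [-0.0, -0.0, 1.0, -0.0]
contact_force: [0.2, 0.5, 0.0]
finger_gap: 0.826
grip_force: 0.0
```

>>> send_rows:
  targets:
    - [0.65,[-0.032,-0.0335,0.0095],[0,0,0]]
    - [0.65,[-0.032,-0.0335,0.0095],[0,0,0]]
    - [0.65,[-0.032,-0.0335,0.0095],[0,0,0]]
    - [0.65,[-0.032,-0.0335,0.0095],[0,0,0]]
    - [0.65,[-0.032,-0.0335,0.0095],[0,0,0]]
    - [0.65,[-0.034,-0.0335,0.0095],[0,0,0]]
    - [0.65,[0,0,0],[0,0,0]]
    - [0.65,[0,0,0],[0,0,0]]

```text
time_s: 1.7
tcp_pos: [541.3, 151.0, 99.8]
tcp_rot: [-0.001, 0.001, 1.0, 0.0]
contact_force: [-0.1, -0.0, -1.0]
finger_gap: 0.823
grip_force: 0.0
```

>>> send_rows:
  targets:
    - [0.65,[-0.001,0,0.04],[0,0,0]]
    - [0.65,[0,0,0.03],[0,0,0]]
    - [0.65,[0,0,0.02],[0,0,0]]
    - [0.65,[0,0,0.006],[0,0,0]]
    - [0.65,[0,0,0],[0,0,0]]
    - [-1,[0,0,0],[0,0,0]]
    - [-1,[0,0,0],[0,0,0]]
    - [-1,[0,0,0],[0,0,0]]

```text
time_s: 2.5
tcp_pos: [543.6, 151.9, 6.0]
tcp_rot: [0.001, -0.0, 1.0, 0.0]
contact_force: [0.5, 0.5, 3.6]
finger_gap: 0.589
grip_force: 30.3
```

>>> send_rows:
  targets:
    - [-1,[0,0,0],[0,0,0]]
    - [-1,[0,0,0],[0,0,0]]
    - [-1,[0,0,-0.02],[0,0,0]]
    - [-1,[0,0,-0.04],[0,0,0]]
    - [-1,[0,0,-0.04],[0,0,0]]
    - [-1,[0,0,-0.03],[0,0,0]]
    - [-1,[0,0,0],[0,0,0]]

```text
time_s: 3.2
tcp_pos: [546.0, 151.7, 139.7]
tcp_rot: [0.005, -0.0, 1.0, 0.0]
contact_force: [1.3, 0.1, 0.2]
finger_gap: 0.585
grip_force: 30.0
```

>>> send_rows:
  targets:
    - [-1,[0,0,0],[0,0,0.131]]
    - [-1,[0,0,0],[0,0,0.131]]
    - [-1,[0,0,0],[0,0,0.131]]
    - [-1,[0,0,0],[0,0,0.131]]
    - [-1,[0,0,0],[0,0,0.131]]
    - [-1,[0,0,0],[0,0,0.131]]
    - [-1,[0,0,0],[0,0,0.131]]
    - [-1,[0,0,0],[0,0,0.131]]

```text
time_s: 4.0
tcp_pos: [541.3, 151.4, 132.4]
tcp_rot: [-0.001, 0.503, 0.864, -0.001]
contact_force: [0.2, -0.3, -1.8]
finger_gap: 0.585
grip_force: 30.0
```

>>> send_rows:
  targets:
    - [-1,[0,0,0],[0,0,0.131]]
    - [-1,[0,0,0],[0,0,0.131]]
    - [-1,[0,0,0],[0,0,0.131]]
    - [-1,[0,0,0],[0,0,0.13]]
    - [-1,[0,0,0],[0,0,0]]
    - [-1,[0,0,0],[0,0,0]]

```text
time_s: 4.6
tcp_pos: [541.7, 151.5, 133.2]
tcp_rot: [-0.001, 0.706, 0.708, -0.001]
contact_force: [-0.4, -0.8, -1.4]
finger_gap: 0.584
grip_force: 30.0
```

```bash
cat >held.py <<'E'
from h import *
import sys
# centre/size of whatever circle is held near TCP: from top view annulus visible below gripper + side cloud
s=robot.get_state();T=s["tcp_pos"];print(T.round(1),s["tcp_rot"].round(4),s["finger_gap"].round(3),s["grip_force"].round(1))
d=snap("side",sys.argv[1]);P=cloud(d);r=np.hypot(P[...,0]-T[0],P[...,1]-T[1])
f=d["frame"];u=proj(d,[T])[0].round().astype(int);print('tcp px',u)
m=(r<45)&(abs(P[...,2]-T[2]-3)<12);b=[x for x in blobs(m,30)]
for c,st,mm in b: print(c.round(),st[4],P[mm].min(0).round(1),P[mm].max(0).round(1))
np.savez("held.npz",**d)
y,x=max(u[1]-60,0),max(u[0]-80,0);cv2.imwrite(f"pics/{sys.argv[1]}c.png",cv2.resize(f[y:y+120,x:x+160],None,fx=4,fy=4,interpolation=3))
E
python3 held.py h1
```

```text
Traceback (most recent call last):
  File "held.py", line 4, in <module>
    s=robot.get_state();T=s["tcp_pos"];print(T.round(1),s["tcp_rot"].round(4),s["finger_gap"].round(3),s["grip_force"].round(1))
                                                                              ^^^^^^^^^^^^^^^^^^^^^
AttributeError: 'float' object has no attribute 'round'
```

>>> send_rows:
  targets:
    - [-1,[-0.043,0.016,0],[0,0,0]]
    - [-1,[-0.043,0.016,0],[0,0,0]]
    - [-1,[-0.043,0.016,0],[0,0,0]]
    - [-1,[-0.043,0.016,0],[0,0,0]]
    - [-1,[-0.043,0.016,0.015],[0,0,0]]
    - [-1,[-0.041,0.016,0.015],[0,0,0]]
    - [-1,[0,0,0],[0,0,0]]
    - [-1,[0,0,0],[0,0,0]]

```text
time_s: 5.4
tcp_pos: [637.8, -104.8, 103.1]
tcp_rot: [-0.001, 0.707, 0.707, -0.0]
contact_force: [-0.2, -0.6, -0.9]
finger_gap: 0.581
grip_force: 30.0
```

```bash
sed -i 's/s\["finger_gap"\].round(3),s\["grip_force"\].round(1)/s["finger_gap"],s["grip_force"]/' held.py; python3 held.py h1
```

```text
[ 637.8 -104.8  103.1] [-1.300e-03  7.071e-01  7.071e-01 -4.000e-04] 0.5812901174525681 29.999724626541138
tcp px [392 243]
[390. 244.] 667 [ 597.5 -133.2   94.7] [665.1 -74.  117.9]
```

View pics/h1c.png

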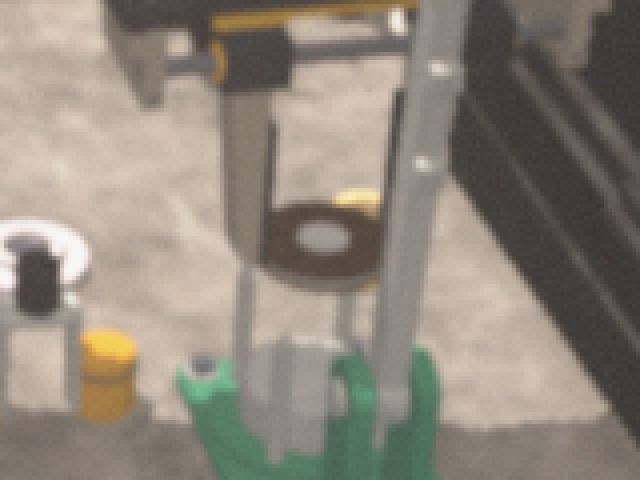

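Disc held level between the fingers, its steel centre at full-image pixel (392.8,242.3), with the anvil and pins below it. Next I'll compare the disc and anvil centres in the side view.

```bash
python3 - <<'E'
from h import *
d=dict(np.load("held.npz"));P=cloud(d);f=d["frame"]
hsv=cv2.cvtColor(f,cv2.COLOR_BGR2HSV);h,s,v=[hsv[...,i].astype(int) for i in range(3)]
m=np.zeros((480,640),bool);m[236:250,384:402]=1
b=max(blobs(m&(v>130)&(s<45),10),key=lambda b:b[1][4]);print('hub px',b[0],b[1][4],onplane(d,[b[0]],107).round(1),'depth',np.median(P[b[2]],0).round(1))
A=(abs(P[...,2]-35)<3.5)&(np.hypot(P[...,0]-638,P[...,1]+104)<45)
d0=dict(np.load("side0.npz"));P0=cloud(d0);h0=cv2.cvtColor(d0["frame"],cv2.COLOR_BGR2HSV)
# edge of anvil in side0
A=(abs(P0[...,2]-35)<4)&(np.hypot(P0[...,0]-638,P0[...,1]+104)<40)&(h0[...,1]<50)
b=max(blobs(A,20),key=lambda b:b[1][4]);c=max(cv2.findContours(b[2].astype(np.uint8),0,cv2.CHAIN_APPROX_NONE)[0],key=len).reshape(-1,2)
print('anvil side x/y extents',onplane(d0,c,35).min(0).round(1),onplane(d0,c,35).max(0).round(1),b[0],len(c))
# pins tops
for a in(50,130,230,310):
    X=np.array([637.8+34.5*np.cos(np.radians(a)),-104.4+34.5*np.sin(np.radians(a)),79]);print('pin',a,proj(d0,[X]).round(1))
dt=dict(np.load("top0.npz"))
cv2.imwrite("pics/pin.png",np.hstack([cv2.resize(d0["frame"][230:350,345:445],None,fx=4,fy=4,interpolation=3),cv2.resize(dt["frame"][195:255,335:385],None,fx=8,fy=8,interpolation=3)]))
for a in(50,130,230,310):
    X=np.array([637.8+34.5*np.cos(np.radians(a)),-104.4+34.5*np.sin(np.radians(a)),79]);print('pintop',a,(proj(dt,[X])-[335,195])*8+[400,0])
    print('  in side crop',(proj(d0,[X])-[345,230])*4)
E
```

```text
hub px [392.30985915 241.88732394] 71 [[ 636.4 -108.1  107. ]] depth [ 638.  -103.4  103.5]
anvil side x/y extents [ 607.5 -138.9   35. ] [664.9 -71.2  35. ] [384.7881137  277.01808786] 139
pin 50 [[398.8 244.5]]
pin 130 [[373.2 247.7]]
pin 230 [[383.  266.1]]
pin 310 [[409.6 262.6]]
pintop 50 [[576.63937396 102.5159138 ]]
  in side crop [[215.08556804  58.15877604]]
pintop 130 [[576.78103032 285.95208646]]
  in side crop [[112.7829452   70.62730829]]
pintop 230 [[801.74352152 289.1971258 ]]
  in side crop [[152.11698214 144.22599801]]
pintop 310 [[799.62682583 105.90453754]]
  in side crop [[258.43927706 130.45949352]]
```

View pics/pin.png

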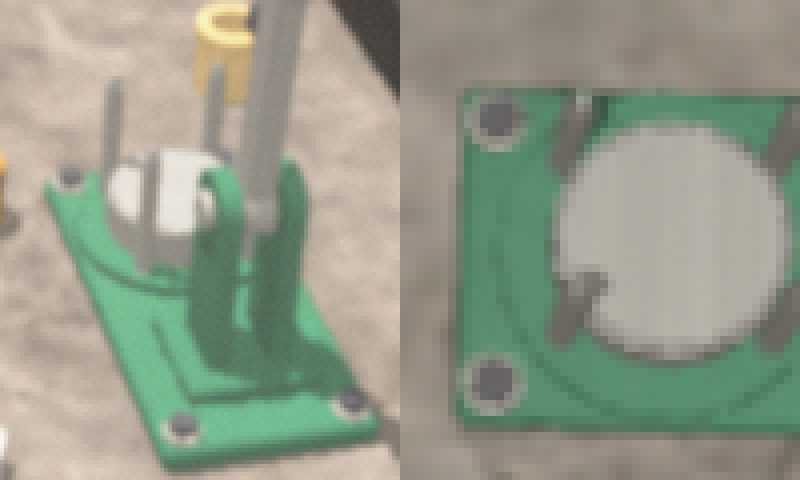

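The pins' predicted tops match the picture to about 1 px, and the held disc is centred within about 1.5 mm. I'll lower it in steps and watch the force.

>>> send_rows:
  targets:
    - [-1,[0,0,0.01],[0,0,0]]
    - [-1,[0,0,0.01],[0,0,0]]
    - [-1,[0,0,0.01],[0,0,0]]
    - [-1,[0,0,0],[0,0,0]]

```text
time_s: 5.85
tcp_pos: [636.8, -103.1, 72.1]
tcp_rot: [-0.002, 0.707, 0.707, -0.001]
contact_force: [-0.1, -1.0, -1.5]
finger_gap: 0.582
grip_force: 30.0
```

>>> send_rows:
  targets:
    - [-1,[0,0,0.01],[0,0,0]]
    - [-1,[0,0,0.01],[0,0,0]]
    - [-1,[0,0,0.008],[0,0,0]]
    - [-1,[0,0,0],[0,0,0]]
    - [-1,[0,0,0],[0,0,0]]

```text
time_s: 6.35
tcp_pos: [638.4, -104.3, 46.3]
tcp_rot: [-0.0, 0.707, 0.707, -0.0]
contact_force: [0.1, 0.1, -2.5]
finger_gap: 0.584
grip_force: 30.0
```

Inside the pins with no resistance. Lower the last few mm and release.

>>> send_rows:
  targets:
    - [-1,[0,0,0.004],[0,0,0]]
    - [-1,[0,0,0.002],[0,0,0]]
    - [-1,[0,0,0],[0,0,0]]
    - [-1,[0,0,0],[0,0,0]]

```text
time_s: 6.75
tcp_pos: [638.9, -104.5, 41.0]
tcp_rot: [0.0, 0.707, 0.707, 0.0]
contact_force: [-0.9, -0.6, 1.5]
finger_gap: 0.583
grip_force: 30.0
```

>>> send_rows:
  targets:
    - [0.5,[0,0,0],[0,0,0]]
    - [0.5,[0,0,0],[0,0,0]]
    - [0.5,[0,0,0],[0,0,0]]
    - [0.5,[0,0,-0.01],[0,0,0]]
    - [0.5,[0,0,-0.03],[0,0,0]]
    - [0.5,[0,0,-0.05],[0,0,0]]
    - [0.5,[0,0,-0.05],[0,0,0]]
    - [0.5,[0,0,-0.04],[0,0,0]]

```text
time_s: 7.55
tcp_pos: [639.2, -104.5, 225.0]
tcp_rot: [0.002, 0.707, 0.707, 0.001]
contact_force: [1.0, -0.4, 0.6]
finger_gap: 0.752
grip_force: 0.0
```

>>> send_rows:
  targets:
    - [0.5,[0.044,-0.0255,0],[0,0,0]]
    - [0.5,[0.044,-0.0255,0],[0,0,0]]
    - [0.5,[0.044,-0.0255,0],[0,0,0]]
    - [0.5,[0.044,-0.0255,0],[0,0,0]]
    - [0.5,[0.044,-0.0255,0],[0,0,0]]
    - [0.5,[0.044,-0.0255,0],[0,0,0]]
    - [0.5,[0.044,-0.0255,0],[0,0,0]]
    - [0.5,[0.046,-0.0275,0],[0,0,0]]

```text
time_s: 8.35
tcp_pos: [436.3, 242.9, 221.6]
tcp_rot: [0.0, 0.707, 0.707, 0.001]
contact_force: [1.3, 0.8, 0.6]
finger_gap: 0.75
grip_force: 0.0
```

>>> send_rows:
  targets:
    - [0.6,[0,0,0],[0,0,-0.131]]
    - [0.6,[0,0,0],[0,0,-0.131]]
    - [0.6,[0,0,0],[0,0,-0.131]]
    - [0.6,[0,0,0],[0,0,-0.131]]
    - [0.6,[0,0,0],[0,0,-0.131]]
    - [0.6,[0,0,0],[0,0,-0.131]]
    - [0.6,[0,0,0],[0,0,-0.131]]
    - [0.6,[0,0,0],[0,0,-0.131]]

```text
time_s: 9.15
tcp_pos: [437.5, 241.4, 221.5]
tcp_rot: [0.0, 0.256, 0.967, 0.0]
contact_force: [-0.7, -0.2, -0.5]
finger_gap: 0.799
grip_force: 0.0
```

>>> send_rows:
  targets:
    - [0.6,[0,0,0],[0,0,-0.131]]
    - [0.6,[0,0,0],[0,0,-0.131]]
    - [0.6,[0,0,0],[0,0,-0.131]]
    - [0.6,[0,0,0],[0,0,-0.13]]
    - [0.6,[0,0,0],[0,0,0]]
    - [0.6,[0,0,0],[0,0,0]]

```text
time_s: 9.75
tcp_pos: [437.5, 241.4, 221.1]
tcp_rot: [0.0, 0.001, 1.0, 0.0]
contact_force: [0.0, -0.7, 0.7]
finger_gap: 0.802
grip_force: 0.0
```

```bash
cat >look.py <<'E'
from h import *
import sys
d=snap("top",sys.argv[1]);P=cloud(d);f=d["frame"]
hsv=cv2.cvtColor(f,cv2.COLOR_BGR2HSV);h,s,v=[hsv[...,i].astype(int) for i in range(3)]
def circ(mask,z,name):
    for b in blobs(mask,120):
        c=max(cv2.findContours(b[2].astype(np.uint8),0,cv2.CHAIN_APPROX_NONE)[0],key=len)
        (x,y),r=cv2.minEnclosingCircle(onplane(d,c.reshape(-1,2),z)[:,:2].astype(np.float32))
        if 22<r<32: print(name,round(x,1),round(y,1),'dia',round(2*r,1),'px',b[0].round(),b[1][4],'z',np.median(P[b[2]][:,2]).round(1))
reg=(P[...,0]>380)&(P[...,0]<720)&(P[...,1]>-170)&(P[...,1]<310)&(P[...,2]<70)
circ(reg&(s>60)&(v<135)&(h<25),8,'brown');circ(reg&(v>175)&(s<45),8,'white')
b=reg&(np.hypot(P[...,0]-638,P[...,1]+104)<25);print('anvil z',np.median(P[b][:,2]).round(1))
print(robot.get_state()["tcp_pos"].round(1))
np.savez("top1.npz",**d)
E
python3 look.py t1
```

```text
brown 646.6 -107.7 dia 57.4 px [369. 223.] 478 z 42.6
white 553.3 49.5 dia 57.1 px [291. 268.] 483 z 8.0
white 457.6 217.0 dia 54.1 px [207. 315.] 158 z 0.0
anvil z 42.7
[437.5 241.4 221. ]
```

>>> send_rows:
  targets:
    - [0.6,[0.0045,0.008,0.03],[0,0,0]]
    - [0.6,[0,0,0.045],[0,0,0]]
    - [0.6,[0,0,0.045],[0,0,0]]
    - [0.6,[0,0,0.045],[0,0,0]]
    - [0.6,[0,0,0.03],[0,0,0]]
    - [0.6,[0,0,0.015],[0,0,0]]
    - [0.6,[0,0,0.007],[0,0,0]]
    - [0.6,[0,0,0],[0,0,0]]

```text
time_s: 10.6
tcp_pos: [432.5, 249.3, 3.1]
tcp_rot: [-0.001, 0.0, 1.0, -0.0]
contact_force: [0.5, 0.2, -0.2]
finger_gap: 0.804
grip_force: 0.0
```

>>> send_rows:
  targets:
    - [-1,[0,0,0],[0,0,0]]
    - [-1,[0,0,0],[0,0,0]]
    - [-1,[0,0,0],[0,0,0]]
    - [-1,[0,0,0],[0,0,0]]
    - [-1,[0,0,0],[0,0,0]]

```text
time_s: 11.1
tcp_pos: [434.1, 249.9, 4.9]
tcp_rot: [0.001, -0.0, 1.0, 0.0]
contact_force: [-0.9, 0.3, 5.4]
finger_gap: 0.585
grip_force: 30.0
```

>>> send_rows:
  targets:
    - [-1,[0,0,-0.02],[0,0,0]]
    - [-1,[0,0,-0.045],[0,0,0]]
    - [-1,[0,0,-0.045],[0,0,0]]
    - [-1,[0,0,-0.04],[0,0,0]]
    - [-1,[0,0,0],[0,0,0.131]]
    - [-1,[0,0,0],[0,0,0.131]]
    - [-1,[0,0,0],[0,0,0.131]]
    - [-1,[0,0,0],[0,0,0.131]]

```text
time_s: 11.9
tcp_pos: [432.5, 249.2, 153.3]
tcp_rot: [-0.0, 0.262, 0.965, -0.0]
contact_force: [0.4, -0.2, -1.3]
finger_gap: 0.586
grip_force: 30.0
```

>>> send_rows:
  targets:
    - [-1,[0,0,0],[0,0,0.131]]
    - [-1,[0,0,0],[0,0,0.131]]
    - [-1,[0,0,0],[0,0,0.131]]
    - [-1,[0,0,0],[0,0,0.131]]
    - [-1,[0,0,0],[0,0,0.131]]
    - [-1,[0,0,0],[0,0,0.131]]
    - [-1,[0,0,0],[0,0,0.131]]
    - [-1,[0,0,0],[0,0,0.13]]

```text
time_s: 12.7
tcp_pos: [432.4, 249.1, 153.2]
tcp_rot: [-0.0, 0.709, 0.705, -0.001]
contact_force: [-0.2, 0.1, -1.0]
finger_gap: 0.585
grip_force: 30.0
```

>>> send_rows:
  targets:
    - [-1,[-0.043,0.025,0],[0,0,0]]
    - [-1,[-0.044,0.0255,0],[0,0,0]]
    - [-1,[-0.044,0.0255,0],[0,0,0]]
    - [-1,[-0.044,0.0255,0],[0,0,0]]
    - [-1,[-0.044,0.0255,0],[0,0,0]]
    - [-1,[-0.044,0.0255,0],[0,0,0]]
    - [-1,[-0.044,0.0255,0],[0,0,0]]
    - [-1,[-0.044,0.0255,0.02],[0,0,0]]

```text
time_s: 13.5
tcp_pos: [634.1, -96.3, 137.6]
tcp_rot: [0.002, 0.707, 0.707, 0.001]
contact_force: [0.7, 0.9, 0.2]
finger_gap: 0.589
grip_force: 30.0
```

>>> send_rows:
  targets:
    - [-1,[0,0,0.02],[0,0,0]]
    - [-1,[0,0,0],[0,0,0]]
    - [-1,[0,0,0],[0,0,0]]

```text
time_s: 13.8
tcp_pos: [630.8, -92.8, 114.7]
tcp_rot: [-0.001, 0.707, 0.707, -0.0]
contact_force: [0.6, -0.8, -0.9]
finger_gap: 0.585
grip_force: 30.0
```

>>> send_rows:
  targets:
    - [-1,[-0.0115,0.0075,0],[0,0,0]]
    - [-1,[0,0,0],[0,0,0]]
    - [-1,[0,0,0.01],[0,0,0]]
    - [-1,[0,0,0.01],[0,0,0]]
    - [-1,[0,0,0.01],[0,0,0]]
    - [-1,[0,0,0.01],[0,0,0]]
    - [-1,[0,0,0],[0,0,0]]

```text
time_s: 14.5
tcp_pos: [637.4, -104.2, 72.6]
tcp_rot: [-0.002, 0.707, 0.707, -0.001]
contact_force: [-0.5, 0.3, -1.4]
finger_gap: 0.588
grip_force: 30.0
```

>>> send_rows:
  targets:
    - [-1,[0,0,0.01],[0,0,0]]
    - [-1,[0,0,0.009],[0,0,0]]
    - [-1,[0,0,0.004],[0,0,0]]
    - [-1,[0,0,0],[0,0,0]]
    - [-1,[0,0,0],[0,0,0]]

```text
time_s: 15.0
tcp_pos: [639.3, -105.0, 52.4]
tcp_rot: [0.0, 0.707, 0.707, 0.0]
contact_force: [-0.5, -0.6, -1.0]
finger_gap: 0.587
grip_force: 30.0
```

>>> send_rows:
  targets:
    - [-1,[0,0,0.0035],[0,0,0]]
    - [-1,[0,0,0],[0,0,0]]
    - [0.5,[0,0,0],[0,0,0]]
    - [0.5,[0,0,0],[0,0,0]]
    - [0.5,[0,0,0],[0,0,0]]
    - [0.5,[0,0,-0.02],[0,0,0]]
    - [0.5,[0,0,-0.04],[0,0,0]]
    - [0.5,[0,0,-0.045],[0,0,0]]

```text
time_s: 15.8
tcp_pos: [638.0, -104.5, 153.5]
tcp_rot: [-0.002, 0.707, 0.707, -0.001]
contact_force: [1.3, 0.4, -0.0]
finger_gap: 0.747
grip_force: 0.0
```

>>> send_rows:
  targets:
    - [0.5,[0.03,-0.017,-0.03],[0,0,0]]
    - [0.5,[0.042,-0.023,0],[0,0,0]]
    - [0.5,[0.042,-0.023,0],[0,0,0]]
    - [0.5,[0.04,-0.023,0],[0,0,0]]
    - [0.6,[0,0,0],[0,0,-0.131]]
    - [0.6,[0,0,0],[0,0,-0.131]]
    - [0.6,[0,0,0],[0,0,-0.131]]
    - [0.6,[0,0,0],[0,0,-0.131]]

```text
time_s: 16.6
tcp_pos: [553.2, 49.2, 184.2]
tcp_rot: [0.0, 0.497, 0.868, 0.0]
contact_force: [-0.3, -0.1, 0.3]
finger_gap: 0.802
grip_force: 0.0
```

>>> send_rows:
  targets:
    - [0.6,[0,0,0],[0,0,-0.131]]
    - [0.6,[0,0,0],[0,0,-0.131]]
    - [0.6,[0,0,0],[0,0,-0.131]]
    - [0.6,[0,0,0],[0,0,-0.131]]
    - [0.6,[0,0,0],[0,0,-0.131]]
    - [0.6,[0,0,0],[0,0,-0.131]]
    - [0.6,[0,0,0],[0,0,-0.131]]
    - [0.6,[0,0,0],[0,0,-0.13]]

```text
time_s: 17.4
tcp_pos: [553.3, 49.1, 184.1]
tcp_rot: [0.0, -0.003, 1.0, -0.0]
contact_force: [0.6, 0.6, 0.3]
finger_gap: 0.801
grip_force: 0.0
```

```bash
python3 look.py t2; python3 - <<'E'
from h import *
d=dict(np.load("top1.npz"));f=d["frame"];a=cv2.resize(f[190:260,330:440],None,fx=5,fy=5,interpolation=3)
s=snap("side","s2");b=cv2.resize(s["frame"][200:340,330:480],None,fx=2.5,fy=2.5,interpolation=3)
hh=max(a.shape[0],b.shape[0]);pad=lambda i:cv2.copyMakeBorder(i,0,hh-i.shape[0],0,0,0)
o=np.hstack([pad(a),pad(b)]);cv2.imwrite("pics/stack2.png",o[:, :800] if o.shape[1]<=800 else cv2.resize(o,(800,int(o.shape[0]*800/o.shape[1]))))
# plate side location
P=cloud(s);m=(abs(P[...,0]-553)<50)&(abs(P[...,1]-50)<50)&(P[...,2]>2)&(P[...,2]<25);q=P[m];print('plate side',len(q),q.min(0).round(),q.max(0).round())
E
```

```text
brown 648.5 -107.7 dia 58.8 px [369. 223.] 508 z 50.6
white 549.6 57.5 dia 46.8 px [283. 270.] 202 z 9.1
anvil z 50.7
[553.3  49.  184.1]
plate side 321 [525.  19.   2.] [580.  76.  14.]
```

View pics/stack2.png

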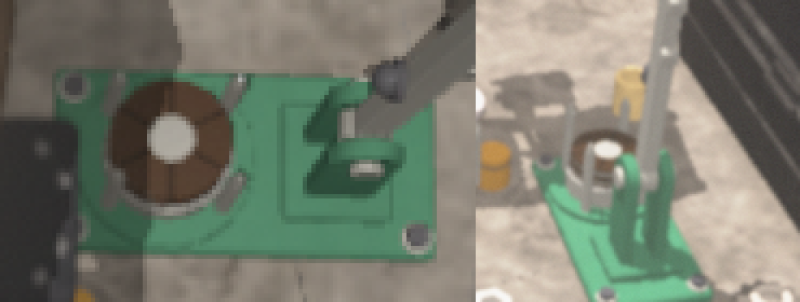

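The picture shows both discs flat in the stack between the pins, with the hub at crop (171,138). Now the plate.

>>> send_rows:
  targets:
    - [0.6,[0,0,0.045],[0,0,0]]
    - [0.6,[0,0,0.045],[0,0,0]]
    - [0.6,[0,0,0.045],[0,0,0]]
    - [0.6,[0,0,0.025],[0,0,0]]
    - [0.6,[0,0,0.015],[0,0,0]]
    - [0.6,[0,0,0.005],[0,0,0]]
    - [0.6,[0,0,0],[0,0,0]]
    - [-1,[0,0,0],[0,0,0]]

```text
time_s: 18.3
tcp_pos: [554.8, 48.9, 5.6]
tcp_rot: [0.002, 0.0, 1.0, -0.0]
contact_force: [-0.9, -0.6, 0.6]
finger_gap: 0.733
grip_force: 0.0
```

>>> send_rows:
  targets:
    - [-1,[0,0,0],[0,0,0]]
    - [-1,[0,0,0],[0,0,0]]
    - [-1,[0,0,0],[0,0,0]]
    - [-1,[0,0,0],[0,0,0]]

```text
time_s: 18.7
tcp_pos: [554.5, 49.0, 5.3]
tcp_rot: [0.001, -0.0, 1.0, -0.0]
contact_force: [-0.5, 0.2, 6.4]
finger_gap: 0.585
grip_force: 30.0
```

>>> send_rows:
  targets:
    - [-1,[0,0,-0.02],[0,0,0]]
    - [-1,[0,0,-0.045],[0,0,0]]
    - [-1,[0,0,-0.045],[0,0,0]]
    - [-1,[0,0,-0.045],[0,0,0]]
    - [-1,[0,0,0],[0,0,0.131]]
    - [-1,[0,0,0],[0,0,0.131]]
    - [-1,[0,0,0],[0,0,0.131]]
    - [-1,[0,0,0],[0,0,0.131]]

```text
time_s: 19.5
tcp_pos: [552.8, 49.0, 158.7]
tcp_rot: [-0.0, 0.262, 0.965, -0.0]
contact_force: [-0.0, 0.2, -0.5]
finger_gap: 0.589
grip_force: 30.0
```

>>> send_rows:
  targets:
    - [-1,[0,0,0],[0,0,0.131]]
    - [-1,[0,0,0],[0,0,0.131]]
    - [-1,[0,0,0],[0,0,0.131]]
    - [-1,[0,0,0],[0,0,0.131]]
    - [-1,[0,0,0],[0,0,0.131]]
    - [-1,[0,0,0],[0,0,0.131]]
    - [-1,[0,0,0],[0,0,0.131]]
    - [-1,[0,0,0],[0,0,0.13]]

```text
time_s: 20.3
tcp_pos: [552.8, 49.0, 158.5]
tcp_rot: [-0.0, 0.709, 0.705, -0.0]
contact_force: [0.1, 1.2, -0.6]
finger_gap: 0.587
grip_force: 30.0
```

>>> send_rows:
  targets:
    - [-1,[-0.038,0.021,0],[0,0,0]]
    - [-1,[-0.038,0.021,0],[0,0,0]]
    - [-1,[-0.038,0.021,0],[0,0,0]]
    - [-1,[-0.039,0.022,0],[0,0,0]]
    - [-1,[0,0,0.025],[0,0,0]]
    - [-1,[0,0,0.025],[0,0,0]]
    - [-1,[0,0,0],[0,0,0]]
    - [-1,[0,0,0],[0,0,0]]

```text
time_s: 21.1
tcp_pos: [637.7, -103.7, 108.6]
tcp_rot: [-0.001, 0.707, 0.707, -0.0]
contact_force: [0.4, -0.0, -1.1]
finger_gap: 0.589
grip_force: 30.0
```

```bash
python3 held.py h3
```

```text
[ 637.7 -103.7  108.6] [-6.000e-04  7.071e-01  7.072e-01 -3.000e-04] 0.5889627022870364 29.99961644411087
tcp px [392 239]
[390. 241.] 671 [ 597.  -131.3   99.8] [662.9 -75.3 123.6]
```

View pics/h3c.png

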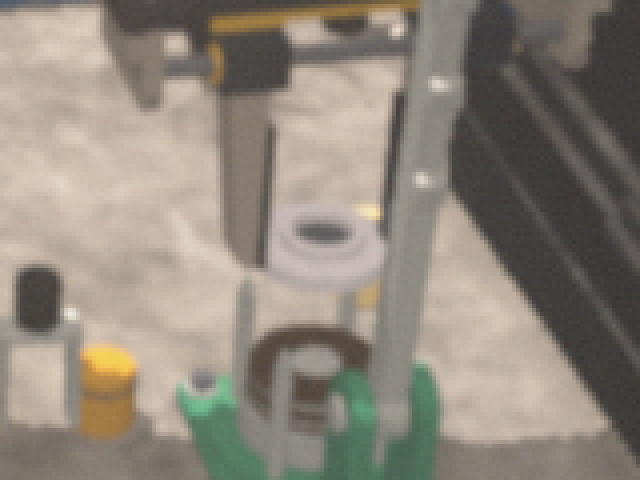

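Plate held level, cup up at crop (322,232), above the two-disc stack at crop (315,360). Lowering it now.

>>> send_rows:
  targets:
    - [-1,[-0.001,0.001,0.01],[0,0,0]]
    - [-1,[0,0,0.01],[0,0,0]]
    - [-1,[0,0,0.01],[0,0,0]]
    - [-1,[0,0,0.01],[0,0,0]]
    - [-1,[0,0,0.005],[0,0,0]]
    - [-1,[0,0,0],[0,0,0]]
    - [-1,[0,0,0],[0,0,0]]

```text
time_s: 21.85
tcp_pos: [639.3, -105.0, 63.9]
tcp_rot: [0.0, 0.707, 0.707, 0.0]
contact_force: [-0.1, -0.3, -0.7]
finger_gap: 0.59
grip_force: 30.0
```

>>> send_rows:
  targets:
    - [-1,[0,0,0.005],[0,0,0]]
    - [-1,[0,0,0.002],[0,0,0]]
    - [-1,[0,0,0],[0,0,0]]
    - [0.5,[0,0,0],[0,0,0]]
    - [0.5,[0,0,0],[0,0,0]]
    - [0.5,[0,0,0],[0,0,0]]
    - [0.5,[0,0,-0.02],[0,0,0]]
    - [0.5,[0,0,-0.04],[0,0,0]]

```text
time_s: 22.65
tcp_pos: [636.4, -104.0, 113.6]
tcp_rot: [-0.004, 0.707, 0.707, -0.002]
contact_force: [0.1, -1.3, 0.1]
finger_gap: 0.751
grip_force: 0.0
```

>>> send_rows:
  targets:
    - [0.3,[0.02,0,-0.045],[0,0,0]]
    - [0.3,[0.02,0,-0.045],[0,0,0]]
    - [0.3,[0.02,0,-0.045],[0,0,0]]
    - [0.3,[0,0,-0.045],[0,0,0]]
    - [0.3,[0,0,-0.045],[0,0,0]]
    - [0.3,[0,0,-0.02],[0,0,0]]
    - [0.3,[0,0,0],[0,0,0]]
    - [0.3,[0,0,0],[0,0,0]]

```text
time_s: 23.45
tcp_pos: [639.0, -44.9, 360.9]
tcp_rot: [-0.0, 0.707, 0.707, -0.0]
contact_force: [-1.1, 0.9, -0.3]
finger_gap: 0.652
grip_force: 0.0
```

```bash
python3 look.py t3; python3 - <<'E'
from h import *
d=dict(np.load("top1.npz"));P=cloud(d)
m=(np.hypot(P[...,0]-638,P[...,1]+104)<34)&(P[...,2]>45)&(P[...,2]<75)
q=P[m];r=np.hypot(q[:,0]-638,q[:,1]+104)
print('flange',np.median(q[(r>20)&(r<26)][:,2]),'collar',np.median(q[(r>13)&(r<17)][:,2]),'floor',np.median(q[r<8][:,2]))
s=snap("side","s3");Q=cloud(s)
for D,W,n in((d,P,'top'),(s,Q,'side')):
    m=(W[...,2]>276)&(W[...,2]<325)&(abs(W[...,0]-637)<40)&(W[...,1]<-150)&(W[...,1]>-260)&(cv2.cvtColor(D["frame"],6)<70);q=W[m]
    print(n,len(q),np.percentile(q,[5,50,95],0).round(1).tolist())
    if n=='top':
        g=(W[...,2]>307)&m;c=np.argwhere(g).mean(0)[::-1];print('tip px',c,onplane(D,[c],315).round(1))
    a=blobs((cv2.cvtColor(D["frame"],6)<60)&(abs(W[...,1]+195)<45)&(W[...,2]>270),20);print([(x[0].round(1),x[1][:4]) for x in a])
c=[cv2.resize(d["frame"][160:260,330:480],None,fx=2.6,fy=2.6,interpolation=3),cv2.resize(s["frame"][120:320,340:490],None,fx=2.6,fy=2.6,interpolation=3)]
c[0]=cv2.copyMakeBorder(c[0],0,c[1].shape[0]-c[0].shape[0],0,0,0);cv2.imwrite("pics/lev.png",np.hstack(c))
E
```

```text
anvil z nan
[638.6 -44.9 359.5]
flange nan collar nan floor nan
top 257 [[628.3, -209.1, 282.9], [634.2, -199.1, 310.7], [642.9, -192.0, 315.6]]
tip px [456.47222222 183.42361111] [[ 635.8 -201.4  315. ]]
[(array([453.2, 186.2]), array([443, 177,  21,  19], dtype=int32))]
side 275 [[627.8, -212.6, 284.6], [633.9, -209.6, 297.7], [643.7, -203.8, 309.8]]
[]
  return _methods._mean(a, axis=axis, dtype=dtype,
  ret = ret.dtype.type(ret / rcount)
  return _methods._mean(a, axis=axis, dtype=dtype,
  ret = ret.dtype.type(ret / rcount)
```

View pics/lev.png

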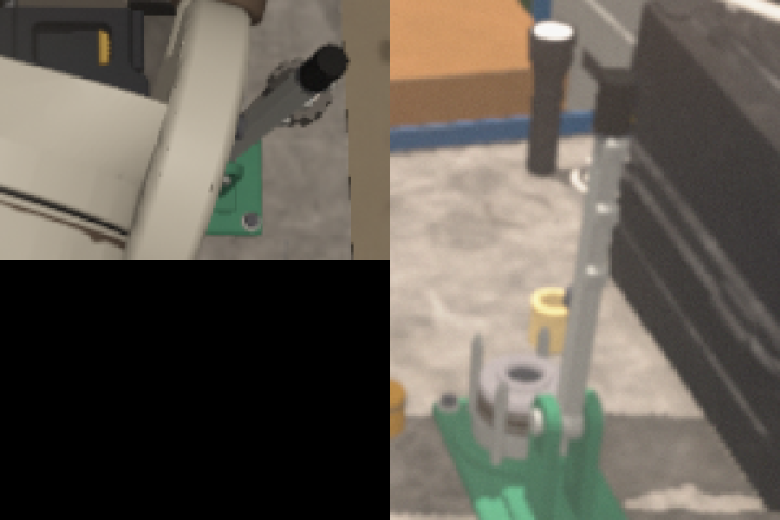

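The side crop shows the plate flat on the stack, cup at crop (524,373), and the lever sleeve top near crop (615,75). Move over the lever tip, descend, and grip the sleeve.

>>> send_rows:
  targets:
    - [0.3,[-0.04,0,0],[0,0,0]]
    - [0.3,[-0.04,0,0],[0,0,0]]
    - [0.3,[-0.04,0,0],[0,0,0]]
    - [0.3,[-0.036,-0.001,0],[0,0,0]]
    - [0.3,[0,0,0.02],[0,0,0]]
    - [0.3,[0,0,0.025],[0,0,0]]
    - [0.3,[0,0,0.03],[0,0,0]]
    - [0.3,[0,0,0],[0,0,0]]

```text
time_s: 24.35
tcp_pos: [635.1, -199.6, 278.9]
tcp_rot: [-0.006, 0.707, 0.707, -0.002]
contact_force: [-0.8, 0.5, -0.8]
finger_gap: 0.65
grip_force: 0.0
```

>>> send_rows:
  targets:
    - [-1,[0,0,0],[0,0,0]]
    - [-1,[0,0,0],[0,0,0]]
    - [-1,[0,0,0],[0,0,0]]
    - [-1,[0,0,0],[0,0,0]]
    - [-1,[0,0,0],[0,0,0]]
    - [-1,[0,0,0],[0,0,0]]

```text
time_s: 24.95
tcp_pos: [636.5, -201.3, 287.7]
tcp_rot: [-0.001, 0.707, 0.707, -0.002]
contact_force: [-8.1, 0.1, 4.3]
finger_gap: 0.214
grip_force: 30.0
```

```bash
python3 - <<'E'
import numpy as np
a=np.linspace(1.647,-0.06,33);y=np.round(.220*np.cos(a),3);z=np.round(.220*np.sin(a),3)
for k in range(0,32,8): print([[-1,[round(float(y[i+1]-y[i]),3),0,round(float(z[i]-z[i+1]),3)],[0,0,0]] for i in range(k,k+8)])
E
```

```text
[[-1, [0.012, 0, -0.001], [0, 0, 0]], [-1, [0.012, 0, 0.0], [0, 0, 0]], [-1, [0.011, 0, 0.001], [0, 0, 0]], [-1, [0.012, 0, 0.001], [0, 0, 0]], [-1, [0.012, 0, 0.002], [0, 0, 0]], [-1, [0.011, 0, 0.003], [0, 0, 0]], [-1, [0.011, 0, 0.003], [0, 0, 0]], [-1, [0.012, 0, 0.003], [0, 0, 0]]]
[[-1, [0.01, 0, 0.005], [0, 0, 0]], [-1, [0.011, 0, 0.005], [0, 0, 0]], [-1, [0.011, 0, 0.005], [0, 0, 0]], [-1, [0.01, 0, 0.006], [0, 0, 0]], [-1, [0.009, 0, 0.007], [0, 0, 0]], [-1, [0.01, 0, 0.007], [0, 0, 0]], [-1, [0.009, 0, 0.007], [0, 0, 0]], [-1, [0.008, 0, 0.008], [0, 0, 0]]]
[[-1, [0.008, 0, 0.009], [0, 0, 0]], [-1, [0.008, 0, 0.009], [0, 0, 0]], [-1, [0.007, 0, 0.009], [0, 0, 0]], [-1, [0.007, 0, 0.009], [0, 0, 0]], [-1, [0.006, 0, 0.01], [0, 0, 0]], [-1, [0.006, 0, 0.011], [0, 0, 0]], [-1, [0.005, 0, 0.01], [0, 0, 0]], [-1, [0.004, 0, 0.011], [0, 0, 0]]]
[[-1, [0.004, 0, 0.011], [0, 0, 0]], [-1, [0.004, 0, 0.011], [0, 0, 0]], [-1, [0.002, 0, 0.012], [0, 0, 0]], [-1, [0.002, 0, 0.011], [0, 0, 0]], [-1, [0.002, 0, 0.012], [0, 0, 0]], [-1, [0.001, 0, 0.012], [0, 0, 0]], [-1, [0.0, 0, 0.011], [0, 0, 0]], [-1, [0.0, 0, 0.012], [0, 0, 0]]]
```

>>> send_rows:
  targets:
    - [-1,[0.012,-0.001,-0.001],[0,0,0]]
    - [-1,[0.012,0,0.0],[0,0,0]]
    - [-1,[0.011,0,0.001],[0,0,0]]
    - [-1,[0.012,0,0.001],[0,0,0]]
    - [-1,[0.012,0,0.002],[0,0,0]]
    - [-1,[0.011,0,0.003],[0,0,0]]
    - [-1,[0.011,0,0.003],[0,0,0]]
    - [-1,[0.012,0,0.003],[0,0,0]]

```text
time_s: 25.75
tcp_pos: [637.7, -106.5, 274.7]
tcp_rot: [0.001, 0.707, 0.707, 0.001]
contact_force: [1.0, -1.0, 0.6]
finger_gap: 0.21
grip_force: 30.0
```

Low forces; continuing the arc.

>>> send_rows:
  targets:
    - [-1,[0.01,0,0.005],[0,0,0]]
    - [-1,[0.011,0,0.005],[0,0,0]]
    - [-1,[0.011,0,0.005],[0,0,0]]
    - [-1,[0.01,0,0.006],[0,0,0]]
    - [-1,[0.009,0,0.007],[0,0,0]]
    - [-1,[0.01,0,0.007],[0,0,0]]
    - [-1,[0.009,0,0.007],[0,0,0]]
    - [-1,[0.008,0,0.008],[0,0,0]]

```text
time_s: 26.55
tcp_pos: [638.8, -28.5, 224.8]
tcp_rot: [0.001, 0.707, 0.707, 0.002]
contact_force: [7.1, 2.8, 3.4]
finger_gap: 0.207
grip_force: 30.0
```

>>> send_rows:
  targets:
    - [-1,[0.008,0,0.009],[0,0,0]]
    - [-1,[0.008,0,0.009],[0,0,0]]
    - [-1,[0.007,0,0.009],[0,0,0]]
    - [-1,[0.007,0,0.009],[0,0,0]]
    - [-1,[0.006,0,0.01],[0,0,0]]
    - [-1,[0.006,0,0.011],[0,0,0]]
    - [-1,[0.005,0,0.01],[0,0,0]]
    - [-1,[0.004,0,0.011],[0,0,0]]

```text
time_s: 27.35
tcp_pos: [639.5, 22.3, 146.7]
tcp_rot: [0.002, 0.707, 0.707, 0.003]
contact_force: [8.5, 3.0, -0.3]
finger_gap: 0.209
grip_force: 30.0
```

>>> send_rows:
  targets:
    - [-1,[0.004,0.001,0.011],[0,0,0]]
    - [-1,[0.004,0.001,0.011],[0,0,0]]
    - [-1,[0.002,0,0.012],[0,0,0]]
    - [-1,[0.002,0,0.011],[0,0,0]]
    - [-1,[0.002,0,0.011],[0,0,0]]
    - [-1,[0.001,0,0.01],[0,0,0]]
    - [-1,[0.0,0,0.008],[0,0,0]]
    - [-1,[0.0,0,0],[0,0,0]]

```text
time_s: 28.15
tcp_pos: [639.7, 36.5, 71.1]
tcp_rot: [0.0, 0.707, 0.707, 0.001]
contact_force: [5.5, 1.8, -1.3]
finger_gap: 0.209
grip_force: 30.0
```

>>> send_rows:
  targets:
    - [-1,[0.0,0.001,0.008],[0,0,0]]
    - [-1,[0.0,0,0.006],[0,0,0]]
    - [-1,[-0.001,0,0.004],[0,0,0]]
    - [-1,[0,0,0.002],[0,0,0]]
    - [-1,[0.0,0,0],[0,0,0]]
    - [-1,[0,0,0],[0,0,0]]

```text
time_s: 28.75
tcp_pos: [639.7, 35.8, 52.1]
tcp_rot: [-0.001, 0.707, 0.707, 0.0]
contact_force: [2.7, 3.9, -1.0]
finger_gap: 0.209
grip_force: 30.0
```

>>> send_rows:
  targets:
    - [-1,[0.0,0,0.002],[0,0,0]]
    - [-1,[0.0,0,0.002],[0,0,0]]
    - [-1,[0,0,0.001],[0,0,0]]
    - [-1,[0,0,0],[0,0,0]]
    - [-1,[0.0,0,0],[0,0,0]]

```text
time_s: 29.25
tcp_pos: [639.7, 35.4, 47.5]
tcp_rot: [-0.001, 0.707, 0.707, -0.0]
contact_force: [1.1, 5.1, -1.8]
finger_gap: 0.207
grip_force: 30.0
```

>>> send_rows:
  targets:
    - [0,[0.0,0,0],[0,0,0]]
    - [0,[0.0,0,0],[0,0,0]]
    - [0,[0,0,0],[0,0,0]]
    - [0,[0,0,-0.03],[0,0,0]]
    - [0,[0.0,0,-0.045],[0,0,0]]
    - [0,[0.0,0,-0.045],[0,0,0]]
    - [0,[0.0,0,-0.035],[0,0,0]]
    - [0,[0,0,0],[0,0,0]]

```text
time_s: 30.05
tcp_pos: [643.8, 34.2, 210.4]
tcp_rot: [0.005, 0.707, 0.707, 0.003]
contact_force: [-0.2, 0.3, 0.2]
finger_gap: 0.498
grip_force: 0.0
```

>>> send_rows:
  targets:
    - [0,[-0.031,-0.035,0],[0,0,-0.127]]
    - [0,[0,0,0],[0,0,-0.127]]
    - [0,[0,0,0],[0,0,-0.127]]
    - [0,[0,0,0],[0,0,-0.127]]
    - [0,[0,0,0],[0,0,-0.127]]
    - [0,[0,0,0],[0,0,-0.127]]
    - [0,[0,0,0],[0,0,-0.127]]
    - [0,[0,0,0],[0,0,-0.127]]

```text
time_s: 30.85
tcp_pos: [604.6, 3.7, 201.7]
tcp_rot: [-0.001, 0.271, 0.962, -0.0]
contact_force: [-0.0, -0.1, -0.1]
finger_gap: 0.502
grip_force: 0.0
```

>>> send_rows:
  targets:
    - [0,[0,0,0],[0,0,-0.127]]
    - [0,[0,0,0],[0,0,-0.127]]
    - [0,[0,0,0],[0,0,-0.127]]
    - [0,[0,0,0],[0,0,-0.113]]
    - [0,[0,0,0],[0,0,0]]
    - [0,[0,0,0],[0,0,0]]

```text
time_s: 31.45
tcp_pos: [604.8, 3.9, 202.1]
tcp_rot: [-0.001, 0.032, 0.999, -0.0]
contact_force: [0.2, 0.2, -0.1]
finger_gap: 0.501
grip_force: 0.0
```

```bash
python3 - <<'E'
from h import *
st=robot.get_state();T=st["tcp_pos"];print(T.round(1),st["tcp_rot"].round(3))
s=snap("side","s4");t=snap("top","t4");P=cloud(s);Q=cloud(t)
# weights in both
for n,d,W in(('top',t,Q),('side',s,P)):
    h=cv2.cvtColor(d["frame"],40);y=(h[...,0]>12)&(h[...,0]<28)&(h[...,1]>140)&(h[...,2]>120)&(W[...,0]>470)&(W[...,0]<600)&(W[...,2]>20)&(W[...,2]<60)&(W[...,1]<300)
    for c,a,m in blobs(y,20): print(n,'slug',c.round(1),a[4],onplane(d,[c],30).round(1) if n=='top' else W[m].mean(0).round(1))
# bar points in side/top: grey above z 60..110 along y
for n,W in(('top',Q),('side',P)):
    for y in(-90,-70,-54,-34,-14,5,25):
        m=(abs(W[...,1]-y)<6)&(abs(W[...,0]-639)<25)&(W[...,2]>50)&(W[...,2]<130)
        if m.sum()>5: q=W[m];print(n,y,m.sum(),np.percentile(q[:,0],[5,95]).round(1),np.percentile(q[:,2],[50,95]).round(1))
c=[cv2.resize(s["frame"][170:320,300:480],None,fx=2.2,fy=2.2,interpolation=3),cv2.resize(t["frame"][160:310,270:450],None,fx=2.2,fy=2.2,interpolation=3)]
cv2.imwrite("pics/lev2.png",np.hstack(c))
np.savez("s4.npz",**s);np.savez("t4.npz",**t)
E
```

```text
[604.8   3.9 202.1] [-0.001  0.032  0.999 -0.   ]
top slug [349.6 262.8] 26 [[561.9 -67.2  30. ]]
top slug [179.7 264.5] 99 [[553.7 267.4  30. ]]
top slug [188.  293.8] 133 [[496.1 247.5  30. ]]
top slug [345.4 293. ] 77 [[502.8 -59.2  30. ]]
side slug [296.3 182.2] 49 [554.  266.3  27.6]
side slug [270.6 189.2] 73 [495.8 246.8  27.6]
side slug [338.5 271.2] 89 [562.4 -61.9  27.9]
side slug [303.2 274.3] 112 [502.5 -57.8  27.8]
top -90 50 [614.8 628.4] [58.2 63.4]
top -70 6 [614.4 617.4] [72.7 77.2]
top -14 6 [633.4 642.3] [62.4 75.6]
top 5 9 [630.1 634.1] [60.3 70.8]
top 25 18 [629.6 633. ] [69.6 71.8]
side -90 93 [617.5 661.4] [62.3 84.2]
side -70 42 [631.8 644. ] [81.7 88.5]
side -54 38 [632.5 640.8] [78.4 80.8]
side -34 53 [632.8 642.8] [80.4 84.3]
side -14 34 [632.9 643.5] [74.5 76.6]
side 5 71 [630.  643.5] [73.6 80.5]
side 25 37 [630.5 643.4] [70.7 74.5]
```

View pics/lev2.png

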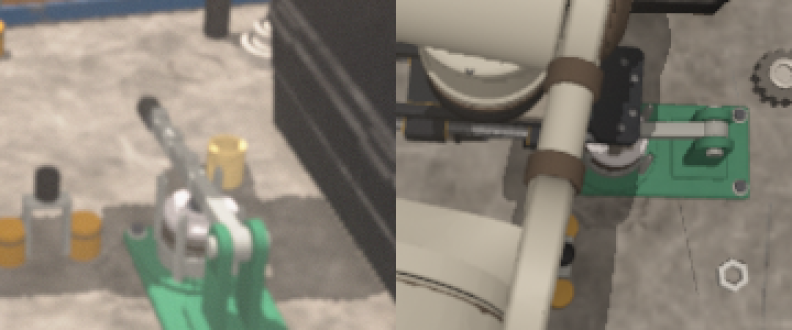

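The lever is down with its nose in the plate cup, sleeve at crop (148,108). Weight 2 is unmoved. Picking its knob now.

>>> send_rows:
  targets:
    - [0,[0.034,-0.033,0],[0,0,0]]
    - [0,[0.033,-0.0325,0],[0,0,0]]
    - [0,[0,0,0],[0,0,0]]
    - [0,[0,0,0.045],[0,0,0]]
    - [0,[0,0,0.045],[0,0,0]]
    - [0,[0,0,0.032],[0,0,0]]
    - [0,[0,0,0.02],[0,0,0]]
    - [0,[0,0,0],[0,0,0]]

```text
time_s: 32.35
tcp_pos: [532.0, -56.1, 57.6]
tcp_rot: [-0.003, 0.031, 1.0, 0.001]
contact_force: [-0.8, 0.6, 0.6]
finger_gap: 0.502
grip_force: 0.0
```

>>> send_rows:
  targets:
    - [-1,[0,0,0],[0,0,0]]
    - [-1,[0,0,0],[0,0,0]]
    - [-1,[0,0,0],[0,0,0]]
    - [-1,[0,0,0],[0,0,0]]
    - [-1,[0,0,0],[0,0,0]]

```text
time_s: 32.85
tcp_pos: [535.5, -57.3, 62.3]
tcp_rot: [0.001, 0.031, 1.0, -0.0]
contact_force: [0.5, 2.2, 5.5]
finger_gap: 0.205
grip_force: 30.0
```

>>> send_rows:
  targets:
    - [-1,[0,0,-0.02],[0,0,0]]
    - [-1,[0,0,-0.04],[0,0,0]]
    - [-1,[0,0,-0.04],[0,0,0]]
    - [-1,[0,0,-0.035],[0,0,-0.05]]
    - [-1,[-0.035,0,0],[0,0,0]]
    - [-1,[-0.035,0.002,0],[0,0,0]]
    - [-1,[-0.034,0.001,0],[0,0,0]]
    - [-1,[0,0,0],[0,0,0]]

```text
time_s: 33.65
tcp_pos: [640.2, -55.3, 193.3]
tcp_rot: [-0.001, 0.005, 1.0, 0.0]
contact_force: [-1.5, 0.5, -4.5]
finger_gap: 0.206
grip_force: 30.0
```

```bash
python3 - <<'E'
from h import *
st=robot.get_state();T=st["tcp_pos"];print(T.round(1),st["tcp_rot"].round(4),st["finger_gap"],st["grip_force"])
s=snap("side","s5");P=cloud(s)
h=cv2.cvtColor(s["frame"],40);y=(h[...,0]>12)&(h[...,0]<28)&(h[...,1]>130)&(h[...,2]>90)&(abs(P[...,0]-638)<60)&(abs(P[...,1]+54)<40)&(P[...,2]>70)
for c,a,m in blobs(y,15): print('slug',c.round(1),a[4],P[m].mean(0).round(1),'zmax',np.percentile(P[m][:,2],95).round(1))
u=proj(s,[T])[0].astype(int);cv2.imwrite("pics/w2.png",cv2.resize(s["frame"][u[1]-80:u[1]+120,u[0]-110:u[0]+110],None,fx=2.8,fy=2.8,interpolation=3))
E
```

```text
[640.2 -55.3 193.3] [-7.0e-04  5.2e-03  1.0e+00  3.0e-04] 0.20635796102109058 29.991549253463745
slug [375.2 114.4] 22 [616.8 -42.4 297.3] zmax 301.5
slug [402.4 198.1] 89 [665.6 -60.9 157.3] zmax 159.3
slug [366.6 199.9] 112 [605.4 -59.7 160. ] zmax 162.4
slug [401.  209.4] 91 [662.  -68.1 140.6] zmax 148.9
slug [365.5 211.5] 123 [602.5 -66.3 142.9] zmax 150.6
```

View pics/w2.png

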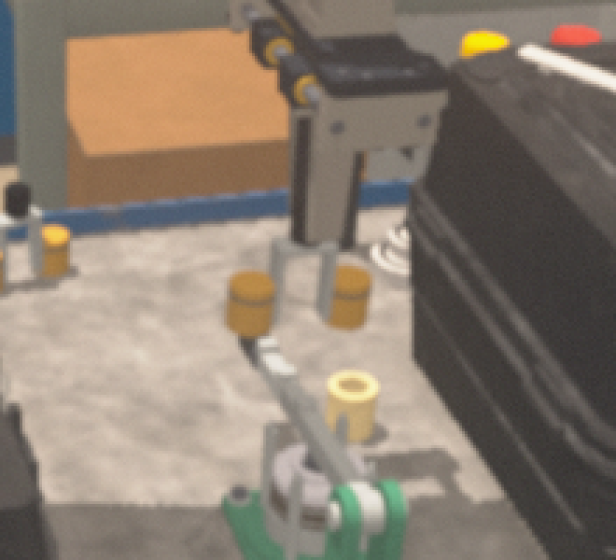

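Weight 2 hangs nearly level, slugs at crop (250,303) and (348,298), above the inner seat. Lowering it.

>>> send_rows:
  targets:
    - [-1,[0,0.0015,0.02],[0,0,0]]
    - [-1,[0,0,0.02],[0,0,0]]
    - [-1,[0,0,0.02],[0,0,0]]
    - [-1,[0,0,0.015],[0,0,0]]
    - [-1,[0,0,0.01],[0,0,0]]
    - [-1,[0,0,0],[0,0,0]]
    - [-1,[0,0,0],[0,0,0]]

```text
time_s: 34.4
tcp_pos: [638.3, -54.0, 111.2]
tcp_rot: [0.0, 0.005, 1.0, -0.0]
contact_force: [0.7, 1.0, -4.6]
finger_gap: 0.205
grip_force: 30.0
```

>>> send_rows:
  targets:
    - [-1,[-0.0015,0,0.004],[0,0,0]]
    - [-1,[0,0,0.004],[0,0,0]]
    - [-1,[0,0,0.004],[0,0,0]]
    - [-1,[0,0,0],[0,0,0]]
    - [-1,[0,0,0],[0,0,0]]

```text
time_s: 34.9
tcp_pos: [639.7, -53.9, 98.6]
tcp_rot: [-0.0, 0.005, 1.0, 0.0]
contact_force: [-0.3, 0.3, -4.0]
finger_gap: 0.206
grip_force: 30.0
```

>>> send_rows:
  targets:
    - [-1,[0,0,0.002],[0,0,0]]
    - [-1,[0,0,0.002],[0,0,0]]
    - [-1,[0,0,0],[0,0,0]]
    - [-1,[0,0,0],[0,0,0]]

```text
time_s: 35.3
tcp_pos: [640.4, -54.0, 95.8]
tcp_rot: [0.001, 0.005, 1.0, -0.0]
contact_force: [-2.1, 0.5, 3.0]
finger_gap: 0.206
grip_force: 30.0
```

>>> send_rows:
  targets:
    - [0,[0,0,0],[0,0,0]]
    - [0,[0,0,0],[0,0,0]]
    - [0,[0,0,0],[0,0,0]]
    - [0,[0,0,-0.01],[0,0,0]]
    - [0,[0,0,-0.03],[0,0,0]]
    - [0,[0,0,-0.04],[0,0,0]]
    - [0,[0,0,-0.02],[0,0,0]]
    - [0,[0,0,0],[0,0,0]]

```text
time_s: 36.1
tcp_pos: [642.5, -54.6, 200.0]
tcp_rot: [0.004, 0.005, 1.0, -0.001]
contact_force: [0.3, 0.5, -0.6]
finger_gap: 0.498
grip_force: 0.0
```

>>> send_rows:
  targets:
    - [0,[0.016,0.045,0],[0,0,0]]
    - [0,[0.016,0.045,0],[0,0,0]]
    - [0,[0.016,0.045,0],[0,0,0]]
    - [0,[0.016,0.045,0],[0,0,0]]
    - [0,[0.016,0.045,0],[0,0,0]]
    - [0,[0.016,0.045,0],[0,0,0]]
    - [0,[0.016,0.04,0],[0,0,0]]
    - [0,[0,0,0],[0,0,0.123]]

```text
time_s: 36.9
tcp_pos: [528.0, 261.7, 193.1]
tcp_rot: [-0.002, 0.065, 0.998, 0.0]
contact_force: [0.5, 0.1, 0.1]
finger_gap: 0.498
grip_force: 0.0
```

>>> send_rows:
  targets:
    - [0,[0,0,0],[0,0,0.123]]
    - [0,[0,0,0],[0,0,0.123]]
    - [0,[0,0,0],[0,0,0.123]]
    - [0,[0,0,0],[0,0,0.123]]
    - [0,[0,0,0],[0,0,0.123]]
    - [0,[0,0,0],[0,0,0.123]]
    - [0,[0,0,0],[0,0,0.123]]
    - [0,[0,0,0],[0,0,0.123]]

```text
time_s: 37.7
tcp_pos: [530.3, 257.1, 193.0]
tcp_rot: [-0.001, 0.532, 0.846, -0.001]
contact_force: [-0.5, 0.4, -0.5]
finger_gap: 0.501
grip_force: 0.0
```

>>> send_rows:
  targets:
    - [0,[0,0,0],[0,0,0.123]]
    - [0,[0,0,0],[0,0,0]]
    - [0,[0,0,0],[0,0,0]]

```text
time_s: 38.0
tcp_pos: [530.6, 257.2, 193.7]
tcp_rot: [-0.001, 0.58, 0.814, -0.001]
contact_force: [-0.7, 0.2, 0.2]
finger_gap: 0.502
grip_force: 0.0
```

```bash
python3 - <<'E'
from h import *
st=robot.get_state();T=st["tcp_pos"];q=st["tcp_rot"];print(T.round(1),q.round(4))
from scipy.spatial.transform import Rotation as R
M=R.from_quat(q[[1,2,3,0]]).as_matrix();print('yaw tool y',np.degrees(np.arctan2(M[1,1],M[0,1])))
t=snap("top","t6");s=snap("side","s6");P=cloud(s)
tgt=np.array([523.9,256.3,60]);print('tool delta to knob',(M.T@(tgt-T)).round(1))
h=cv2.cvtColor(s["frame"],40);y=(h[...,0]>12)&(h[...,0]<28)&(h[...,1]>130)&(h[...,2]>90)&(P[...,0]>470)&(P[...,0]<700)&(P[...,2]>20)&(P[...,2]<80)&(P[...,1]>-90)&(P[...,1]<300)
for c,a,m in blobs(y,15): print('slug',c.round(1),a[4],P[m].mean(0).round(1))
c=[cv2.resize(s["frame"][150:320,260:440],None,fx=2.2,fy=2.2,interpolation=3),cv2.resize(t["frame"][160:330,270:450],None,fx=2.2,fy=2.2,interpolation=3)]
cv2.imwrite("pics/w2b.png",np.hstack(c))
E
```

```text
[530.6 257.2 193.7] [-5.000e-04  5.802e-01  8.145e-01 -7.000e-04]
yaw tool y 19.074186883561804
tool delta to knob [  1.4  -6.4 133.7]
slug [296.3 182.5] 57 [553.7 265.6  27.3]
slug [270.6 189.4] 81 [495.6 246.   27.5]
slug [398.6 245.6] 59 [670.3 -52.2  58.7]
slug [363.7 251.1] 107 [605.7 -59.2  61. ]
slug [362.9 262.4] 101 [602.4 -68.9  45. ]
```

View pics/w2b.png

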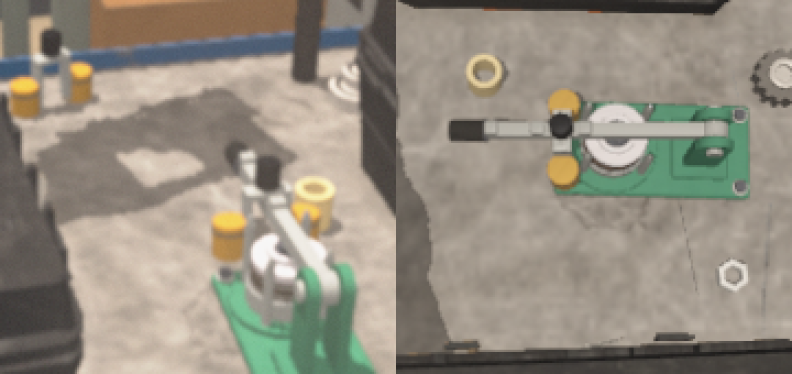

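The pictures show weight 2 hanging on the inner seat, its knob at top crop (562,126). Now weight 1.

>>> send_rows:
  targets:
    - [0,[0.0015,-0.0065,0.03],[0,0,0]]
    - [0,[0,0,0.04],[0,0,0]]
    - [0,[0,0,0.03],[0,0,0]]
    - [0,[0,0,0.02],[0,0,0]]
    - [0,[0,0,0.012],[0,0,0]]
    - [0,[0,0,0],[0,0,0]]
    - [0,[0,0,0],[0,0,0]]

```text
time_s: 38.8
tcp_pos: [525.3, 256.8, 63.7]
tcp_rot: [0.0, 0.581, 0.814, 0.001]
contact_force: [-0.1, -0.7, 0.0]
finger_gap: 0.498
grip_force: 0.0
```

>>> send_rows:
  targets:
    - [-1,[0,0,0],[0,0,0]]
    - [-1,[0,0,0],[0,0,0]]
    - [-1,[0,0,0],[0,0,0]]
    - [-1,[0,0,0],[0,0,0]]
    - [-1,[0,0,0],[0,0,0]]

```text
time_s: 39.3
tcp_pos: [524.3, 256.5, 63.2]
tcp_rot: [-0.0, 0.581, 0.814, -0.0]
contact_force: [-3.4, -0.5, 4.8]
finger_gap: 0.206
grip_force: 30.0
```

>>> send_rows:
  targets:
    - [-1,[0,0,-0.02],[0,0,0]]
    - [-1,[0,0,-0.04],[0,0,0]]
    - [-1,[0,0,-0.04],[0,0,0]]
    - [-1,[0,0,-0.037],[0,0,0]]
    - [-1,[0,0,0],[0,0,0.113]]
    - [-1,[0,0,0],[0,0,0.113]]
    - [-1,[0,0,0],[0,0,0.113]]
    - [-1,[0,0,0],[0,0,0]]

```text
time_s: 40.1
tcp_pos: [524.0, 256.5, 198.7]
tcp_rot: [-0.0, 0.71, 0.704, -0.001]
contact_force: [0.0, -0.2, -4.1]
finger_gap: 0.205
grip_force: 30.0
```

>>> send_rows:
  targets:
    - [-1,[-0.038,0.016,0],[0,0,0]]
    - [-1,[-0.038,0.016,0],[0,0,0]]
    - [-1,[-0.038,0.016,0],[0,0,0]]
    - [-1,[-0.039,0.016,0],[0,0,0]]
    - [-1,[-0.039,0.016,0],[0,0,0]]
    - [-1,[-0.039,0.016,0],[0,0,0]]
    - [-1,[-0.038,0.016,0],[0,0,0]]
    - [-1,[0,0,0],[0,0,0]]

```text
time_s: 40.9
tcp_pos: [635.3, -18.9, 198.8]
tcp_rot: [0.001, 0.711, 0.703, -0.001]
contact_force: [0.0, 1.3, -3.0]
finger_gap: 0.206
grip_force: 30.0
```

>>> send_rows:
  targets:
    - [-1,[0,0,0],[0,0,0]]
    - [-1,[0,0,0],[0,0,0]]

```text
time_s: 41.1
tcp_pos: [633.6, -12.6, 199.1]
tcp_rot: [-0.001, 0.71, 0.705, -0.0]
contact_force: [-0.4, -0.3, -3.0]
finger_gap: 0.205
grip_force: 30.0
```

```bash
python3 - <<'E'
from h import *
st=robot.get_state();T=st["tcp_pos"];print(T.round(1),st["tcp_rot"].round(4),st["finger_gap"],st["grip_force"])
s=snap("side","s7");P=cloud(s)
h=cv2.cvtColor(s["frame"],40);y=(h[...,0]>12)&(h[...,0]<28)&(h[...,1]>130)&(h[...,2]>90)&(abs(P[...,0]-638)<60)&(abs(P[...,1]+14)<50)&(P[...,2]>100)&(P[...,2]<190)
for c,a,m in blobs(y,15): print('slug',c.round(1),a[4],P[m].mean(0).round(1),'zmax',np.percentile(P[m][:,2],95).round(1))
E
```

```text
[633.6 -12.6 199.1] [-7.000e-04  7.096e-01  7.046e-01 -2.000e-04] 0.20504472208816982 29.999138116836548
slug [392.9 181.6] 97 [664.7 -14.3 163.3] zmax 165.2
slug [357.7 184.9] 104 [603.5 -14.  163.3] zmax 165.2
slug [391.8 192.7] 92 [661.4 -22.1 146.5] zmax 154.0
slug [357.4 195.9] 119 [601.7 -21.1 146.7] zmax 154.0
```

>>> send_rows:
  targets:
    - [-1,[-0.0025,0.003,0.01],[0,0,0]]
    - [-1,[0,0,0.02],[0,0,0]]
    - [-1,[0,0,0.02],[0,0,0]]
    - [-1,[0,0,0.02],[0,0,0]]
    - [-1,[0,0,0.015],[0,0,0]]
    - [-1,[0,0,0.01],[0,0,0]]
    - [-1,[0,0,0],[0,0,0]]
    - [-1,[0,0,0],[0,0,0]]

```text
time_s: 41.95
tcp_pos: [637.6, -15.9, 105.4]
tcp_rot: [0.0, 0.71, 0.704, 0.0]
contact_force: [0.2, -0.1, -3.9]
finger_gap: 0.207
grip_force: 30.0
```

>>> send_rows:
  targets:
    - [-1,[0.001,0,0.004],[0,0,0]]
    - [-1,[0,0,0.004],[0,0,0]]
    - [-1,[0,0,0.002],[0,0,0]]
    - [-1,[0,0,0],[0,0,0]]
    - [-1,[0,0,0],[0,0,0]]

```text
time_s: 42.45
tcp_pos: [637.2, -14.9, 94.8]
tcp_rot: [0.0, 0.71, 0.704, -0.0]
contact_force: [-0.4, -0.0, -2.9]
finger_gap: 0.206
grip_force: 30.0
```

>>> send_rows:
  targets:
    - [-1,[0,0,0.002],[0,0,0]]
    - [-1,[0,0,0.002],[0,0,0]]
    - [-1,[0,0,0],[0,0,0]]
    - [-1,[0,0,0],[0,0,0]]

```text
time_s: 42.85
tcp_pos: [637.6, -14.9, 91.7]
tcp_rot: [0.0, 0.71, 0.704, 0.0]
contact_force: [-1.1, 1.1, 2.5]
finger_gap: 0.203
grip_force: 30.0
```

Contact. Release, rise, and move away.

>>> send_rows:
  targets:
    - [0,[0,0,0],[0,0,0]]
    - [0,[0,0,0],[0,0,0]]
    - [0,[0,0,0],[0,0,0]]
    - [0,[0,0,-0.01],[0,0,0]]
    - [0,[0,0,-0.03],[0,0,0]]
    - [0,[0,0,-0.045],[0,0,0]]
    - [0,[0,0,-0.045],[0,0,0]]
    - [0,[0,0,0],[0,0,0]]

```text
time_s: 43.65
tcp_pos: [641.4, -15.8, 230.4]
tcp_rot: [0.006, 0.71, 0.704, 0.004]
contact_force: [0.9, 0.1, 0.8]
finger_gap: 0.499
grip_force: 0.0
```

>>> send_rows:
  targets:
    - [0,[0.045,-0.015,0],[0,0,0]]
    - [0,[0.045,-0.015,0],[0,0,0]]
    - [0,[0.045,-0.015,0],[0,0,0]]
    - [0,[0.045,-0.015,0],[0,0,0]]
    - [0,[0.045,-0.015,0],[0,0,0]]
    - [0,[0.045,-0.015,0],[0,0,0]]
    - [0,[0,0,0],[0,0,0]]
    - [0,[0,0,0],[0,0,0]]

```text
time_s: 44.45
tcp_pos: [549.2, 256.5, 220.8]
tcp_rot: [0.0, 0.709, 0.705, -0.0]
contact_force: [0.9, -0.7, -0.1]
finger_gap: 0.503
grip_force: 0.0
```

```bash
python3 - <<'E'
from h import *
t=snap("top","t8");s=snap("side","s8");P=cloud(s);Q=cloud(t)
for n,d,W in(('top',t,Q),('side',s,P)):
    h=cv2.cvtColor(d["frame"],40);y=(h[...,0]>12)&(h[...,0]<28)&(h[...,1]>130)&(h[...,2]>90)&(abs(W[...,0]-638)<60)&(abs(W[...,1]+34)<60)&(W[...,2]>20)&(W[...,2]<90)
    for c,a,m in blobs(y,15): print(n,'slug',c.round(1),a[4],W[m].mean(0).round(1))
    k=(d["frame"].max(2)<65)&(abs(W[...,0]-638)<25)&(abs(W[...,1]+30)<50)&(W[...,2]>95)&(W[...,2]<125)
    for c,a,m in blobs(k,8): print(n,'knob',c.round(1),a[4],onplane(d,[c],110).round(1),W[m].mean(0).round(1))
c=[cv2.resize(s["frame"][190:320,320:440],None,fx=3,fy=3,interpolation=3),cv2.resize(t["frame"][170:300,320:460],None,fx=3,fy=3,interpolation=3)]
cv2.imwrite("pics/fin.png",np.hstack(c))
E
```

```text
top slug [324.6 205.7] 103 [669.1 -16.7  56.9]
top slug [346.3 205.5] 98 [668.7 -58.4  62.4]
top slug [324.  236.9] 153 [607.4 -16.2  56.8]
top slug [345.6 237.5] 161 [605.9 -57.4  61.4]
top knob [321.4 215.8] 65 [[635.8 -10.6 110. ]] [637.2 -10.6 104.4]
top knob [344.3 216.7] 72 [[634.8 -52.2 110. ]] [635.  -52.3 109. ]
side slug [394.7 236.6] 28 [674.1 -20.7  56.5]
side slug [357.8 240.1] 109 [607.7 -17.2  55.9]
side slug [398.3 245.6] 62 [669.7 -52.2  58.7]
side slug [361.  250.6] 161 [604.2 -48.9  55.5]
side slug [362.8 262.6] 106 [602.2 -68.6  44.5]
```

View pics/fin.png

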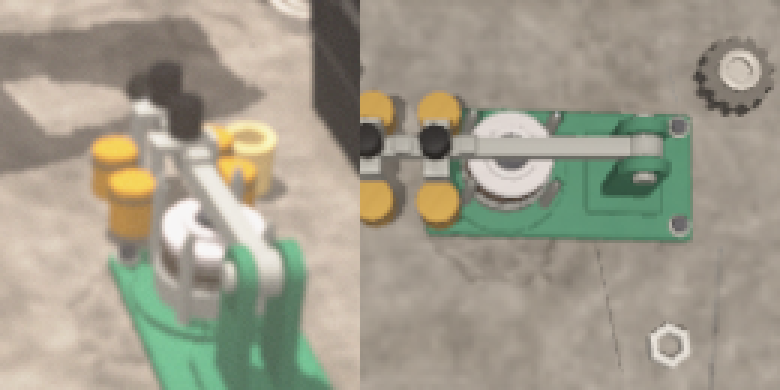

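Both weights hang in their seats, with knobs at top crop (435,140) and (369,140). The nose is in the plate's cup at crop (510,153), and the nut and gear are untouched.

```bash
python3 -c "
from workcell import robot
print(robot.close_job())"
```

```text
the job is handed in; nothing more can be done
None
```

The job is handed in: two discs and the plate are stacked on the anvil, the lever nose is in the cup, and both weights hang in their seats; the hand-in call returned no verdict.

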